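Block-stack tapered soap bars on the curing rack and press them

ROBOT

A 7-joint arm with a two-finger parallel gripper is mounted at the origin on the work surface. World frame = base frame: x ahead of the robot, y to its left, z up, the work surface at z = 0. Lengths are in m, angles in degrees, forces in N, time in s.
With the tool pointing down it reaches from about 0.425 to 0.875 m from the base axis. Payload 4.7 kg.
Tool frame: the origin (TCP) lies midway between the tips of the shut fingers; the grasp point (between the pads) lies 19 mm behind it; y points along the fingers, x is the direction in which the jaws open and shut, and the axes are right-handed (so a half turn about y gives the same grasp; the last joint's range is limited). The gripper opens to 87 mm and grips with 3 to 60 N. Pads are 19 mm wide; open, the fingers measure 117 mm over their backs; the gripper's body (75 mm by 190 mm) begins 51 mm behind the grasp point.
Start: joints at [65.495, 18.392, -4.016, 83.108, 1.295, 78.541, -3.26], TCP at [0.278, -0.588, 0.223] pointing down, gripper open.
Joint ranges: [-163.93, 163.93], [-17.29, 119.83], [-79.2, 71.16], [3.27, 140.29], [-89.18, 269.18], [5.43, 117.66], [-154.24, 154.24]. Speed limits (degrees/s): [147.25, 147.25, 180, 180, 180, 180, 180].

INTERFACE

Orientations are given as [roll, pitch, yaw] about the fixed x, y, z axes, in that order (R = Rz(yaw) Ry(pitch) Rx(roll)).
In Python, from cell import env gives the robot as it stands.
- The arm moves only by the tool carry_out, never from a script. Its argument "targets" is a list of rows, each a list of 2 entries, a list of its own where there are three numbers: the shift along the tool's x, y, z in mm, then the turn, a rotation vector about the tool's x, y, z in degrees. A call has 1 to 12 rows; each row shifts and turns the commanded pose from where the row before left it, along the tool's axes as they then stand; what a row does not reach is not made up. A row lasts 1/10 s, in which the tool goes at most 50 mm and 8.59 degrees, less where a joint would pass 70% of its speed; a pose out of reach is approached as far as the arm can. A call with a gripper value outside its range is refused whole. "jaw" is the opening, from 0 (shut) to 1 (fully open), set as the call begins (left out, the last holds). The fingers move at their own pace and stop on an object; "squeeze" is the grip in N (left out, the last holds). Time passes only in rows, so rows that do not move let the fingers close. It gives the time, the measured TCP pose, the force and the opening at its end, in the units of the state.
- env.get_obs(): the state, without advancing time (a new reading comes with each control period).
- env.read_camera(name): name is "scene" or "top" or "wrist"; returns the picture (384x512x3 uint8, red, green, blue); there is no depth.
- env.get_calibration(name): a dict with "fx", "fy", "cx", "cy" (pixels), "D" ([k1, k2, p1, p2, k3] as OpenCV has them; the pictures are not rectified), "R" (3x3) and "t" (3): a world point X has camera coordinates R X + t; the wrist camera has in their place "hand_eye" (4x4, takes a point from camera to tool coordinates, whose origin is the TCP and whose axes are the tool frame's). Camera axes: x right, y down, z forward; pixel columns grow to the right and rows downward; lengths in m; the calibration is good to about 2 mm. A picture is of the moment at which its call begins: read the wrist's pose just before it. get_calibration takes no time and is no camera call.
- env.sign_off(): hands the job in, once; it reports no verdict.
Trained networks look in the newest picture that a camera, given by its name, has taken for a name from the list of things; names that differ only in an ending like _2 or _b are one class to them, and where a whole thing is asked for, a point or a joint stands for the part that bears it (a point fixed in the world has none). Each returns a list of dicts, best first, with "p" (0 to 1); they miss things now and then, are a little off and sometimes report something else, mostly with a low value. They report only what shows in the picture. A call takes as long as a camera call. They do not tell look-alikes from the thing itself.
- env.outline_of(camera, label): "mask" (384x512 bool, what is visible of it) and "xy" ([column, row] in pixels, amid what is visible of it).
The state is a dict: "time_s": time; "qpos": joint angles; "joint_velocities": joint speeds; "effort": joint torques, N m; "tool_pos": TCP position; "tool_rot": TCP orientation; "force": force on the tool from outside, world axes, zero at the start; "wrist_torque": the same for the moment, N m; "grip_width": finger opening in m.
Only numpy, scipy, OpenCV 4.12 (cv2) and the standard library are available. Lean on these libraries where they do the work, as an engineer would, in place of code of your own. Each camera call takes 0.05 s, during which the arm holds its last target.

TASK

One pink soap bar already lies on the slatted curing rack: build it up with the other three into one tight block, two bars to a layer, side by side with ends flush, in each layer one bar lying on its broad face and one on its narrow face so that their sloping sides nest, and the second layer laid crosswise and centred over the first (each bar already lies the way up it is needed). Then set the steel press plate by its handle on top of the block, centred, square and level. Set everything down gently, nothing dropped, let go, and leave the other things on the bench where they are.

Things in the scene. Friction and masses are not known exactly. Their poses are not given: they have to be found in the camera images.
- bar_a_center (a point): Pink soap bar of tapered section, 64 mm long (its x axis), 32 mm high, long sides sloping, two upright ends flat and parallel (a grip over the ends is 64 mm wide). About 70 g, firm. It lies on its BROAD face: 40 mm wide at the bottom, 28 mm at the top. The point is the middle of the bar, 16 mm above its underside; z is up, y across. It already lies on the slats of the rack, the first bar of the lower layer. 
- bar_b_center (a point): Pink soap bar of tapered section, 64 mm long (its x axis), 32 mm high, long sides sloping, two upright ends flat and parallel (a grip over the ends is 64 mm wide). About 70 g, firm. It lies on its BROAD face: 40 mm wide at the bottom, 28 mm at the top. The point is the middle of the bar, 16 mm above its underside; z is up, y across. It starts on the bench top (z = 0) on the left. 
- bar_c_center (a point): Pink soap bar of tapered section, 64 mm long (its x axis), 32 mm high, long sides sloping, two upright ends flat and parallel (a grip over the ends is 64 mm wide). About 70 g, firm. It lies on its NARROW face: 28 mm wide at the bottom, 40 mm at the top. The point is the middle of the bar, 16 mm above its underside; z is up, y across. It starts on the bench top (z = 0) on the left. 
- bar_d_center (a point): Pink soap bar of tapered section, 64 mm long (its x axis), 32 mm high, long sides sloping, two upright ends flat and parallel (a grip over the ends is 64 mm wide). About 70 g, firm. It lies on its NARROW face: 28 mm wide at the bottom, 40 mm at the top. The point is the middle of the bar, 16 mm above its underside; z is up, y across. It starts on the bench top (z = 0) on the left. 
- rack_top (a point): Middle of the top of the wooden slatted curing rack, 180 x 180 mm and 20 mm high, fixed on the bench; its place and turn vary. The point lies on the slats' top face; x along the slats, y across them, z up. Nested bars that touch have their middles 34 mm apart; a bar on its broad face cannot be lowered past the overhang of one on its narrow face, the other way round it can.
- press_handle (a point): Middle of the black bar handle of the steel press plate: bar 64 mm long (x), 14 mm wide (y), 16 mm high, on two short posts above a plate 84 x 84 x 10 mm; this point is 40 mm above the plate's underside and over its middle. About 0.56 kg. It starts flat on the bench on the right.
- press_base (a point): Middle of the underside of that plate (40 mm below the handle's middle); x along the handle, z up; sides of the plate along x and y.
- stopper: Bystander: small cream rubber stopper, 26 mm tall, standing near the bars. Origin at its underside.
- oil_bottle: Bystander: small amber bottle, 34 mm across and 72 mm tall. Origin at its underside.
- spatula: Bystander: thin steel spatula, 180 mm long, lying at the right. Origin at its underside.
- petri: Bystander: closed glass dish, 91 mm across, 17 mm tall. Origin at its underside.
- beaker: Bystander: small glass beaker, 53 mm across the rim, 68 mm tall. Origin at its underside.
- offcut: Bystander: short trimmed end of a soap bar, only 24 mm long, 40 mm wide, 32 mm high: not one of the four bars. Origin at its underside.
- bar_a: The same soap bar, origin in the middle of its underside, same axes.
- bar_b: The same soap bar, origin in the middle of its underside, same axes.
- bar_c: The same soap bar, origin in the middle of its underside, same axes.
- bar_d: The same soap bar, origin in the middle of its underside, same axes.
- press: The same press plate, origin in the middle of its underside, same axes.
Things that resemble listed ones, but are neither listed nor needed, are in the scene too. Of the things that look like the press, the largest one is meant. Leave any blue look-alike of the bar_c alone.

How it is judged (in metres and radians):
On the way, in this order (a step that is already met when the one before it is completed fails the run):
1. the lower layer lies on the rack: one bar on its broad face, one on its narrow face, nested (z of bar_a_center in the frame of rack_top between 0.012 and 0.02 m and ((horizontal distance between bar_c_center and bar_a_center below 0.041 m and z of bar_c_center in the frame of bar_a_center between -0.004 and 0.004 m and x of bar_c_center in the frame of bar_a_center between -0.009 and 0.009 m and angle between the x axis of bar_c_center and the x axis of bar_a_center, either way round below 0.12 rad) or (horizontal distance between bar_d_center and bar_a_center below 0.041 m and z of bar_d_center in the frame of bar_a_center between -0.004 and 0.004 m and x of bar_d_center in the frame of bar_a_center between -0.009 and 0.009 m and angle between the x axis of bar_d_center and the x axis of bar_a_center, either way round below 0.12 rad))), for 0.2 s.
2. the upper layer, also one of each, lies crosswise on the lower (z of bar_a_center in the frame of rack_top between 0.012 and 0.02 m and angle between each of bar_a_center, bar_b_center, bar_c_center, bar_d_center's own z axis and vertical below 0.07 rad and linear speed of each of bar_a, bar_b, bar_c, bar_d below 0.02 m/s and z of bar_b_center in the frame of bar_a_center between 0.028 and 0.036 m and angle between the x axis of bar_b_center and the x axis of bar_a_center, either way round above 1.42 rad and horizontal distance between each of bar_a_center, bar_b_center and bar_c_center below 0.041 m and horizontal distance between each of bar_a_center, bar_b_center and bar_d_center below 0.041 m and horizontal distance between bar_a_center and bar_b_center below 0.036 m and horizontal distance between bar_c_center and bar_d_center below 0.036 m and (((horizontal distance between bar_c_center and bar_a_center below 0.041 m and z of bar_c_center in the frame of bar_a_center between -0.004 and 0.004 m and x of bar_c_center in the frame of bar_a_center between -0.009 and 0.009 m and angle between the x axis of bar_c_center and the x axis of bar_a_center, either way round below 0.12 rad) and (horizontal distance between bar_d_center and bar_b_center below 0.041 m and z of bar_d_center in the frame of bar_b_center between -0.004 and 0.004 m and x of bar_d_center in the frame of bar_b_center between -0.009 and 0.009 m and angle between the x axis of bar_d_center and the x axis of bar_b_center, either way round below 0.12 rad)) or ((horizontal distance between bar_d_center and bar_a_center below 0.041 m and z of bar_d_center in the frame of bar_a_center between -0.004 and 0.004 m and x of bar_d_center in the frame of bar_a_center between -0.009 and 0.009 m and angle between the x axis of bar_d_center and the x axis of bar_a_center, either way round below 0.12 rad) and (horizontal distance between bar_c_center and bar_b_center below 0.041 m and z of bar_c_center in the frame of bar_b_center between -0.004 and 0.004 m and x of bar_c_center in the frame of bar_b_center between -0.009 and 0.009 m and angle between the x axis of bar_c_center and the x axis of bar_b_center, either way round below 0.12 rad)))), for 0.2 s.
3. the press plate lies on the block (z of press_base in the frame of bar_a_center between 0.044 and 0.052 m and angle between press_base's own z axis and vertical below 0.06 rad and linear speed of press below 0.02 m/s and (angle between the x axis of press_base and the x axis of bar_a_center, either way round below 0.2 rad or angle between the x axis of press_base and the y axis of bar_a_center, either way round below 0.2 rad) and horizontal distance between press_base and bar_a_center below 0.029 m and horizontal distance between press_base and bar_b_center below 0.029 m and horizontal distance between press_base and bar_c_center below 0.029 m and horizontal distance between press_base and bar_d_center below 0.029 m), for 0.2 s.
At the end, for the whole second after the job is handed in: Bar a on the rack; in each layer one bar broad face down, one narrow face down, middles at most 41 mm apart, ends flush to 9 mm, parallel to 7 deg; layers crossed to 8 deg; all level (4 deg); press plate on top, level, square (11 deg), within 29 mm in plan of all four bars' middles; all at rest (all of step 2 and all of step 3); the robot touches nothing.
It fails at once if a soap bar or the press plate is dropped or knocked away (faster than 0.5 m/s while the fingers do not touch it) ((contact force between the fingers and bar_a below 0.05 N and linear speed of bar_a above 0.5 m/s) or (contact force between the fingers and bar_b below 0.05 N and linear speed of bar_b above 0.5 m/s) or (contact force between the fingers and bar_c below 0.05 N and linear speed of bar_c above 0.5 m/s) or (contact force between the fingers and bar_d below 0.05 N and linear speed of bar_d above 0.5 m/s) or (contact force between the fingers and press below 0.05 N and linear speed of press above 0.5 m/s)).
It fails at once if something else on the bench is shifted by more than 20 mm (distance of any of stopper, oil_bottle, spatula, petri, beaker, offcut from where it was at the start of the episode above 0.02 m).
It also fails if it takes over 72 s, if anything falls off the work surface, if the arm or the gripper's body presses on something with over 40 N, if the wrist force passes 120 N, or if a joint passes its speed limit or range.

## Working session

There is one attempt and no reset: what is moved stays moved. The work goes in short steps, Python scripts to look and compute and a tool call to move; the robot and the scene stay as the last step left them, time stands still between calls to the robot, and variables do not carry over. Pictures are saved under pics/ and viewed, and the job is handed in when it is done.

Besides the shell and the picture viewer there is one more tool, called after ">>>" in YAML: its name, and indented under it one key for each argument. carry_out: Moves the arm, as the interface text tells. Its arguments: {"type":"object","properties":{"targets":{"type":"array","items":{"type":"array"}},"jaw":{"type":"number"},"squeeze":{"type":"number"}},"required":["targets"]}

```bash
ls; mkdir -p pics; python3 - <<'E'
from cell import env
import cv2
o=env.get_obs()
print({k:o[k] for k in ('time_s','tool_pos','tool_rot','grip_width','force')})
for c in ('scene','top'):
    im=env.read_camera(c); cv2.imwrite(f'pics/{c}0.png',cv2.resize(im[:,:,::-1],(800,600),interpolation=cv2.INTER_CUBIC))
    k=env.get_calibration(c);print(c,k)
print(env.get_calibration('wrist'))
E
```

```text
pics
{'time_s': 0.0, 'tool_pos': array([ 0.27762733, -0.58710417,  0.22144941]), 'tool_rot': array([-90.00490301,   0.11101749, -64.68752783]), 'grip_width': 0.08722941434447296, 'force': array([1.03466456, 0.00858901, 0.84820202])}
scene {'fx': 413.5056720528658, 'fy': 413.5056720528658, 'cx': 257.2604170001559, 'cy': 191.90755652578616, 'D': array([-0.00787875,  0.        ,  0.        ,  0.        ,  0.        ]), 'R': array([[ 0.75507913,  0.65560506, -0.00612462],
       [ 0.48641984, -0.56643828, -0.66523937],
       [-0.43960352,  0.49932923, -0.74660503]]), 't': array([-0.35245868, -0.22013657,  1.39621956])}
top {'fx': 409.02745767103283, 'fy': 409.02745767103283, 'cx': 261.80436778043463, 'cy': 192.62674283205064, 'D': array([-0.1147598,  0.       ,  0.       ,  0.       ,  0.       ]), 'R': array([[-0.01400923, -0.99967337, -0.02137501],
       [-0.98773806,  0.01715991, -0.15517433],
       [ 0.15549044,  0.01893904, -0.98765583]]), 't': array([-0.00386146,  0.52140436,  1.2052059 ])}
{'fx': 273.52143035706666, 'fy': 273.52143035706666, 'cx': 254.5478950010401, 'cy': 192.73497523250708, 'D': array([-0.03912603,  0.        ,  0.        ,  0.        ,  0.        ]), 'hand_eye': array([[ 9.99997286e-01,  7.18663001e-04, -2.21605918e-03,
        -3.55382588e-04],
       [ 2.32929047e-03, -2.91103276e-01,  9.56688799e-01,
        -1.62970123e-01],
       [ 4.24347552e-05, -9.56691364e-01, -2.91104160e-01,
         7.91664875e-02],
       [ 0.00000000e+00,  0.00000000e+00,  0.00000000e+00,
         1.00000000e+00]])}
```

View pics/top0.png

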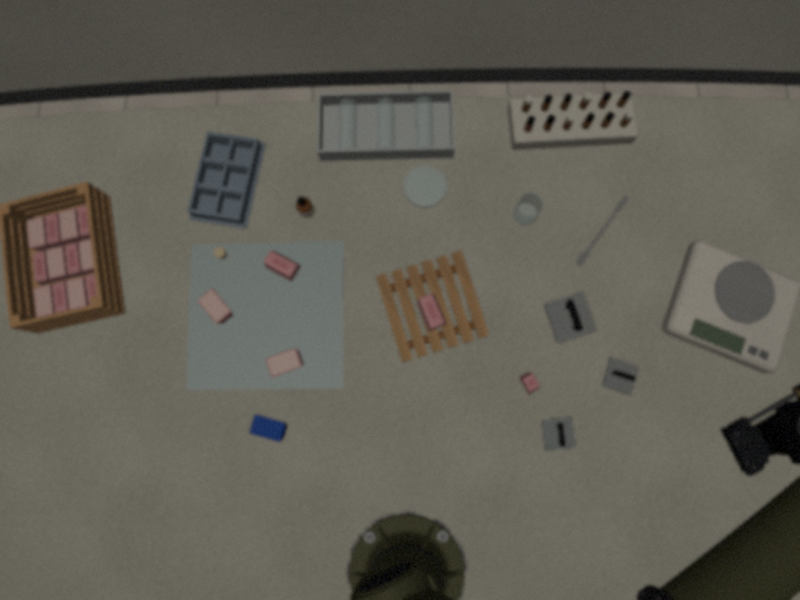

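View pics/scene0.png

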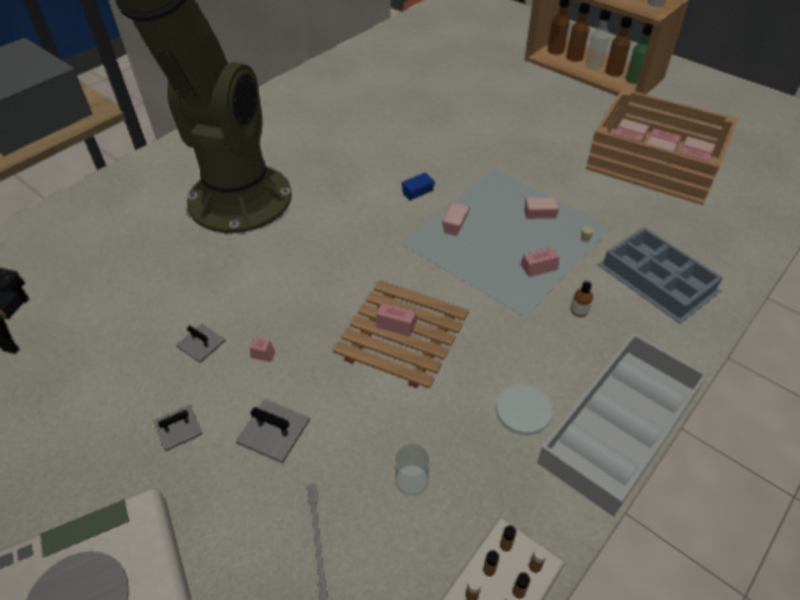

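```bash
cat > h.py <<'E'
import numpy as np, cv2
from scipy.optimize import least_squares, minimize
from scipy.spatial.transform import Rotation as Ro
def wristcal(k,pos,rot):
    T=np.eye(4);T[:3,:3]=Ro.from_euler('xyz',rot,degrees=True).as_matrix();T[:3,3]=pos
    M=np.linalg.inv(T@np.asarray(k['hand_eye']))
    k=dict(k);k['R']=M[:3,:3];k['t']=M[:3,3];return k
def proj(k,X):
    K=np.array([[k['fx'],0,k['cx']],[0,k['fy'],k['cy']],[0,0,1]])
    p,_=cv2.projectPoints(np.asarray(X,float).reshape(-1,1,3),cv2.Rodrigues(k['R'])[0],np.asarray(k['t'],float),K,np.asarray(k['D'],float))
    return p[:,0]
def ray(k,uv,z):
    K=np.array([[k['fx'],0,k['cx']],[0,k['fy'],k['cy']],[0,0,1]])
    u=cv2.undistortPoints(np.array(uv,float).reshape(-1,1,2),K,np.asarray(k['D'],float))[:,0]
    d=np.c_[u,np.ones(len(u))]@k['R']; c=-k['R'].T@k['t']
    return c+d*((z-c[2])/d[:,2])[:,None]
def bar(wb,wt,L=64.,H=32.):
    return np.array([[sx*L/2,sy*w/2,z] for z,w in((0,wb),(H,wt)) for sx in(-1,1) for sy in(-1,1)])/1000
BROAD=bar(40,28);NARROW=bar(28,40)
def box(x,y,z0,z1): return np.array([[sx*x/2,sy*y/2,z] for z in(z0,z1) for sx in(-1,1) for sy in(-1,1)])/1000
PLATE=box(84,84,0,10); HANDLE=box(64,14,32,48)
def place(M,p,z): 
    c,s=np.cos(p[2]),np.sin(p[2]); return np.c_[M[:,0]*c-M[:,1]*s+p[0],M[:,0]*s+M[:,1]*c+p[1],M[:,2]+z]
def hullmask(k,parts,p,z,S=4,roi=None):
    m=np.zeros((384*S,512*S),np.uint8)
    for M in parts:
        q=proj(k,place(M,p,z)); h=cv2.convexHull(((q+.5)*S-.5).astype(np.float32))
        cv2.fillConvexPoly(m,np.round(h*16).astype(np.int32),255,shift=4)
    return cv2.resize(m,(512,384),interpolation=cv2.INTER_AREA)/255.
def fit(views,parts,p0,z):
    """views: list of (cal,mask). minimise blurred-mask difference"""
    def cost(p):
        c=0
        for k,m in views:
            a=hullmask(k,parts,p,z); b=m.astype(float)
            c+=((cv2.GaussianBlur(a-b,(0,0),1.0))**2).sum()/b.sum()
        return c
    best=None
    for a in ([p0[2]] if len(p0)>2 else np.radians(range(0,180,20))):
        r0=np.array([p0[0],p0[1],a]); c=cost(r0)
        if best is None or c<best[0]: best=(c,r0)
    r=minimize(cost,best[1],method='Nelder-Mead',options=dict(initial_simplex=best[1]+np.array([[0,0,0],[.006,0,0],[0,.006,0],[0,0,.2]]),xatol=1e-5,fatol=1e-6,maxiter=250))
    return r.x,r.fun
E
cat > m1.py <<'E'
from cell import env
from h import *
import pickle
out={}
for c in('top','scene'):
    im=env.read_camera(c); d={'im':im,'cal':env.get_calibration(c)}
    for l in('bar_a','press','rack_top','offcut','stopper','oil_bottle','beaker','petri'):
        r=env.outline_of(c,l); d[l]=r
        print(c,l,[(round(x['p'],2),np.round(x['xy']).astype(int).tolist(),int(x['mask'].sum())) for x in r])
    out[c]=d
pickle.dump(out,open('m1.pkl','wb'))
E
python3 m1.py
```

```text
top bar_a [(0.84, [170, 274], 273), (0.78, [136, 195], 234), (0.74, [273, 199], 252), (0.64, [182, 171], 236), (0.58, [178, 232], 283), (0.39, [365, 205], 750)]
top press [(0.74, [356, 278], 384), (0.67, [396, 239], 312), (0.64, [362, 203], 740)]
top rack_top [(0.67, [282, 196], 2620)]
top offcut []
top stopper [(0.43, [142, 161], 23)]
top oil_bottle [(0.53, [192, 131], 110)]
top beaker [(0.67, [278, 190], 2541), (0.51, [338, 133], 287), (0.41, [377, 158], 93)]
top petri [(0.76, [273, 119], 598)]
scene bar_a [(0.91, [257, 205], 369), (0.82, [347, 166], 349), (0.75, [341, 135], 308), (0.65, [291, 140], 197), (0.62, [269, 121], 214)]
scene press [(0.75, [128, 218], 444), (0.64, [174, 274], 1059), (0.6, [114, 271], 581)]
scene rack_top [(0.79, [258, 216], 3115)]
scene offcut [(0.55, [168, 223], 179), (0.17, [202, 343], 202)]
scene stopper [(0.38, [347, 169], 286)]
scene oil_bottle [(0.62, [256, 204], 423), (0.52, [374, 196], 253)]
scene beaker [(0.68, [265, 302], 713)]
scene petri [(0.94, [333, 262], 995), (0.18, [201, 351], 333)]
```

```bash
cat > m2.py <<'E'
from h import *
import pickle
o=pickle.load(open('m1.pkl','rb'))
kt,ks=o['top']['cal'],o['scene']['cal']
def get(c,l,xy): return min(o[c][l],key=lambda r:np.hypot(*(np.array(r['xy'])-xy)))['mask']
J=[('A',(273,199),(257,205),.020),('182',(182,171),(347,166),0),('136',(136,195),(341,135),0),('178',(178,232),(291,140),0)]
for n,t,s,z in J:
    mt,ms=get('top','bar_a',t),get('scene','bar_a',s)
    p0=ray(kt,[t],z+.02)[0,:2]
    for nm,M in(('B',BROAD),('N',NARROW)):
        for vs in ([(kt,mt),(ks,ms)],[(kt,mt)],[(ks,ms)]):
            p,f=fit(vs,[M],p0,z); print(n,nm,np.round(p[:2]*1000,1),round(np.degrees(p[2])%180,1),round(f,3))
mt,ms=get('top','press',(362,203)),get('scene','press',(174,274))
p0=ray(kt,[(362,203)],.02)[0,:2]
for vs in ([(kt,mt),(ks,ms)],[(kt,mt)],[(ks,ms)]):
    p,f=fit(vs,[PLATE,HANDLE],p0,0); print('press',np.round(p[:2]*1000,1),round(np.degrees(p[2])%180,1),round(f,3))
mt,ms=get('top','rack_top',(282,196)),get('scene','rack_top',(258,216))
# rack outline by hull
hm=[]
for m in(mt,ms):
    c=np.argwhere(m)[:,::-1].astype(np.int32); q=np.zeros(m.shape,np.uint8); cv2.fillConvexPoly(q,cv2.convexHull(c),1); hm.append(q>0)
p,f=fit([(kt,hm[0]),(ks,hm[1])],[box(180,180,0,20)],ray(kt,[(282,196)],.02)[0,:2],0);print('rack',np.round(p[:2]*1000,1),round(np.degrees(p[2])%90,1),round(f,3))
for l in('stopper','oil_bottle','beaker','petri'): 
  for r in o['top'][l]: print(l,np.round(ray(kt,[r['xy']],.02)[0]*1000))
im=o['top']['im'][:,:,::-1]
a=cv2.resize(im[110:250,110:310],None,fx=4,fy=4,interpolation=cv2.INTER_CUBIC);cv2.imwrite('pics/crop1.png',cv2.convertScaleAbs(a,alpha=1.6))
E
python3 m2.py
```

```text
A B [499.8 -54.1] 25.3 0.086
A B [500.6 -54.2] 24.9 0.034
A B [498.9 -54.3] 25.8 0.047
A N [499.8 -54.6] 27.4 0.177
A N [499.2 -52. ] 24.5 0.045
A N [502.2 -58.8] 26.8 0.051
182 B [605.1 245.9] 61.6 0.066
182 B [606.5 245.6] 60.6 0.047
182 B [603.9 247.4] 66.7 0.008
182 N [605.3 245.6] 59.0 0.115
182 N [603.3 246.3] 62.2 0.058
182 N [608.3 243. ] 65.7 0.016
136 B [517.8 382.4] 37.9 0.092
136 B [520.2 382.8] 40.4 0.059
136 B [515.5 383.1] 39.6 0.004
136 N [520.9 377.7] 39.2 0.09
136 N [522.7 379. ] 39.8 0.06
136 N [518.2 378.3] 38.4 0.004
178 B [404.9 238.9] 112.7 0.281
178 B [409.3 240.8] 109.2 0.019
178 B [400.8 237. ] 115.7 0.111
178 N [405.3 238. ] 113.4 0.122
178 N [405.6 238.5] 108.7 0.016
178 N [405.9 236.4] 115.1 0.09
press [ 488.6 -332.2] 17.1 0.037
press [ 488.9 -331.9] 17.5 0.004
press [ 488.3 -332.5] 17.1 0.032
rack [514.8 -55.2] 16.4 0.017
stopper [634. 370.  20.]
oil_bottle [727. 209.  20.]
beaker [531. -63.  20.]
beaker [ 713. -257.   20.]
beaker [ 630. -375.   20.]
petri [764. -52.  20.]
```

View pics/crop1.png

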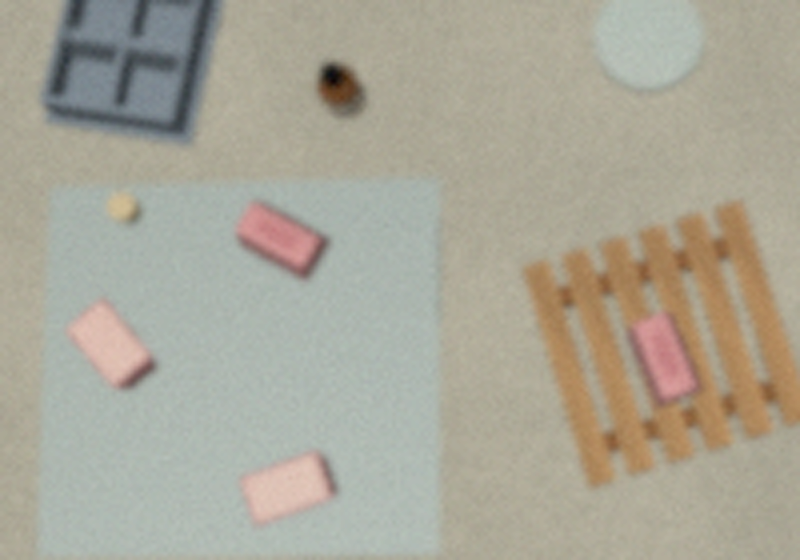

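```bash
cat > plan.py <<'E'
import numpy as np, json, sys
from scipy.spatial.transform import Rotation as Ro
from cell import env
def rows(cur,curyaw,tgt,yaw,vmax=45,wmax=8.,n=None,ramp=True):
    """yaw deg; cur,tgt m. assumes tool straight down"""
    cur=np.array(cur);tgt=np.array(tgt);d=(tgt-cur)*1000
    dy=(yaw-curyaw+180)%360-180
    def prof(n):
        w=np.ones(n)
        if ramp and n>=4: w[0]=w[-1]=.5
        if ramp and n>=7: w[1]=w[-2]=.85;w[0]=w[-1]=.4
        return np.cumsum(w)/w.sum(), w.max()/w.sum()
    if n is None:
        n=1
        while prof(n)[1]*np.linalg.norm(d)>vmax or prof(n)[1]*abs(dy)>wmax: n+=1
    c,_=prof(n)
    out=[];pos=np.zeros(3);y=curyaw
    for f in c:
        e=d*f-pos; a=np.radians(y)
        ex=np.array([np.cos(a),np.sin(a),0]);ez=np.array([-np.sin(a),np.cos(a),0]);ey=np.array([0,0,-1.])
        s=[round(float(e@v)) if f<1 else round(float(e@v)*2)/2 for v in(ex,ey,ez)]
        pos=pos+s[0]*ex+s[1]*ey+s[2]*ez
        t=-(curyaw+dy*f-y); t=round(float(t),0 if f<1 else 1)+0.
        y-=t; out.append([[int(v) if v==int(v) else v for v in s],[0,int(t) if t==int(t) else t,0]])
    return out,(np.array(cur)+pos/1000),y
def cur():
    o=env.get_obs(); return np.array(o['tool_pos']),np.array(o['tool_rot']),o
def show(*wps,start=None):
    """wps: (x,y,z mm,yaw[,kw])"""
    if start is None:
        p,r,o=cur(); y=r[2]
        print('t',round(o['time_s'],2),'pos',np.round(p*1000,1),'rot',np.round(r,1),'w',round(o['grip_width']*1000,1))
    else: p=np.array(start[:3])/1000;y=start[3]
    for w in wps:
        kw=w[4] if len(w)>4 else {}
        R,p,y=rows(p,y,np.array(w[:3])/1000,w[3],**kw)
        print(len(R),json.dumps(R).replace(' ',''),'->',np.round(p*1000,1),round(y,1))
E
python3 -c "
from plan import *
show((495,-54,140,20.))"
```

```text
t 1.0 pos [ 277.9 -587.6  222.6] rot [-90.   -0.  -64.7] w 87.1
15 [[[-12,2,13],[0,-3,0]],[[-23,6,28],[0,-5,0]],[[-24,6,35],[0,-6,0]],[[-20,6,37],[0,-6,0]],[[-17,6,40],[0,-7,0]],[[-11,6,41],[0,-6,0]],[[-7,6,42],[0,-6,0]],[[-3,6,42],[0,-6,0]],[[2,6,43],[0,-7,0]],[[7,7,42],[0,-6,0]],[[11,6,41],[0,-6,0]],[[16,6,40],[0,-7,0]],[[20,6,37],[0,-6,0]],[[21,5,30],[0,-5,0]],[[10.5,2.5,13.5],[0,-2.7,0]]] -> [494.8 -54.1 140.1] 20.0
```

>>> carry_out:
  targets:
    - [[-12, 2, 13], [0, -3, 0]]
    - [[-23, 6, 28], [0, -5, 0]]
    - [[-24, 6, 35], [0, -6, 0]]
    - [[-20, 6, 37], [0, -6, 0]]
    - [[-17, 6, 40], [0, -7, 0]]
    - [[-11, 6, 41], [0, -6, 0]]
    - [[-7, 6, 42], [0, -6, 0]]
    - [[-3, 6, 42], [0, -6, 0]]
    - [[2, 6, 43], [0, -7, 0]]
    - [[7, 7, 42], [0, -6, 0]]
    - [[11, 6, 41], [0, -6, 0]]
    - [[16, 6, 40], [0, -7, 0]]

```text
time_s: 2.2
tool_pos: [0.4593, -0.1414, 0.1537]
tool_rot: [-90.1, -0.0, 6.6]
force: [0.6, -0.3, -0.4]
grip_width: 0.0871
```

>>> carry_out:
  targets:
    - [[20, 6, 37], [0, -6, 0]]
    - [[21, 5, 30], [0, -5, 0]]
    - [[10.5, 2.5, 13.5], [0, -2.7, 0]]
    - [[0, 0, 0], [0, 0, 0]]
    - [[0, 0, 0], [0, 0, 0]]

```text
time_s: 2.7
tool_pos: [0.4945, -0.0557, 0.14]
tool_rot: [-90.0, 0.1, 19.9]
force: [0.2, -0.5, 0.1]
grip_width: 0.0872
```

```bash
cat > wl.py <<'E'
import sys,pickle
from plan import *
from h import *
def look(tag,labels):
    k=env.get_calibration('wrist')
    p,r,o=cur(); im=env.read_camera('wrist'); kk=wristcal(k,p,r)
    print('t',round(o['time_s'],2),'pos',np.round(p*1000,1),'rot',np.round(r,1))
    d={'im':im,'cal':kk}
    for l in labels:
        d[l]=env.outline_of('wrist',l)
        print(l,[(round(x['p'],2),np.round(x['xy']).astype(int).tolist(),int(x['mask'].sum())) for x in d[l]])
    pickle.dump(d,open(f'w_{tag}.pkl','wb')); return d
def draw(d,tag,sets,f=1.5):
    im=cv2.resize(d['im'][:,:,::-1],None,fx=f,fy=f,interpolation=cv2.INTER_CUBIC); im=cv2.convertScaleAbs(im,alpha=1.5)
    for M,p,z in sets:
        q=(proj(d['cal'],place(M,p,z))+.5)*f-.5
        for a,b in((0,1),(2,3),(0,2),(1,3),(4,5),(6,7),(4,6),(5,7),(0,4),(1,5),(2,6),(3,7)):
            cv2.line(im,tuple(map(int,np.round(q[a]))),tuple(map(int,np.round(q[b]))),(0,255,0),1)
    cv2.imwrite(f'pics/{tag}.png',im)
E
python3 - <<'E'
from wl import *
d=look('A',['bar_a','rack_top'])
ms=[r['mask'] for r in d['bar_a'][:1]]
p,f=fit([(d['cal'],ms[0])],[BROAD],(.4998,-.0541,np.radians(22)),.02)
print(np.round(p*1000,1),np.degrees(p[2]),f)
draw(d,'wA',[(BROAD,p,.02)])
E
```

```text
t 2.7 pos [494.5 -55.7 140. ] rot [-90.    0.1  19.9]
bar_a [(0.81, [258, 194], 2657)]
rack_top [(0.66, [263, 171], 17484)]
[498.8 -56.  365.1] 20.920542485590143 0.00807727377670982
```

View pics/wA.png

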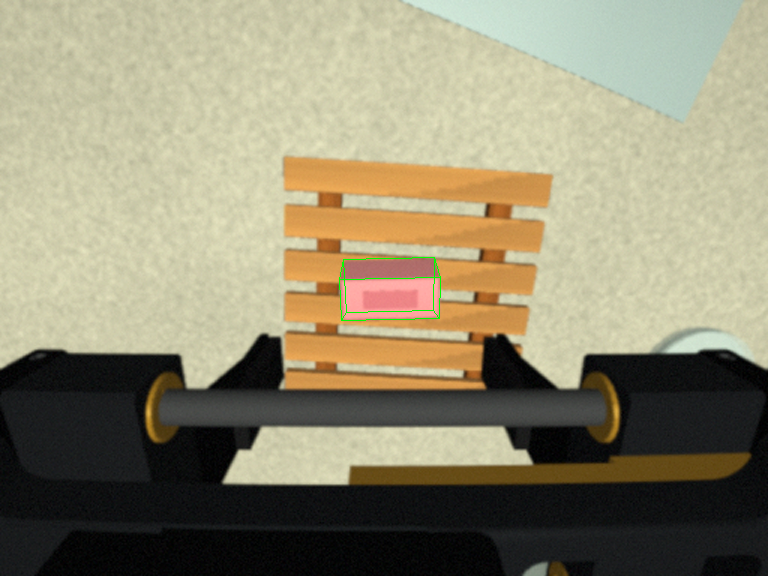

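```bash
python3 - <<'E'
from wl import *
d=pickle.load(open('w_A.pkl','rb'))
A=np.array([.4988,-.056]);th=np.radians(20.9)
for col in (310,465):
    rr=np.array([158,190,205,238,250,281,292,322,333,362]); X=ray(d['cal'],[((col+.5)/1.5-.5,(r+.5)/1.5-.5) for r in rr],.02)[:,:2]-A
    print(col,np.round((X@[-np.sin(th),np.cos(th)])*1000,1),np.round((X@[np.cos(th),np.sin(th)])[::4]*1000,1))
show((405,238,115,113.))
E
```

```text
310 [ 88.2  67.5  57.6  35.   26.5   3.9  -4.3 -27.5 -36.3 -60.2] [-51.2 -55.2 -59.5]
465 [ 86.4  65.7  55.7  33.1  24.6   2.   -6.2 -29.5 -38.3 -62.2] [51.1 53.5 56. ]
t 2.85 pos [494.4 -56.4 140.1] rot [-90.    0.   19.8] w 86.7
14 [[[0,1,10],[0,-3,0]],[[3,2,21],[0,-6,0]],[[5,2,24],[0,-8,0]],[[8,2,23],[0,-7,0]],[[11,2,22],[0,-8,0]],[[14,2,20],[0,-7,0]],[[17,2,18],[0,-8,0]],[[18,2,16],[0,-7,0]],[[21,2,14],[0,-8,0]],[[22,2,10],[0,-7,0]],[[24,2,8],[0,-7,0]],[[24,2,4],[0,-8,0]],[[21,1,2],[0,-6,0]],[[9.5,1,-1],[0,-3.2,0]]] -> [405.2 237.9 115.1] 113.0
```

>>> carry_out:
  targets:
    - [[0, 1, 10], [0, -3, 0]]
    - [[3, 2, 21], [0, -6, 0]]
    - [[5, 2, 24], [0, -8, 0]]
    - [[8, 2, 23], [0, -7, 0]]
    - [[11, 2, 22], [0, -8, 0]]
    - [[14, 2, 20], [0, -7, 0]]
    - [[17, 2, 18], [0, -8, 0]]
    - [[18, 2, 16], [0, -7, 0]]
    - [[21, 2, 14], [0, -8, 0]]
    - [[22, 2, 10], [0, -7, 0]]
    - [[24, 2, 8], [0, -7, 0]]
    - [[24, 2, 4], [0, -8, 0]]

```text
time_s: 4.05
tool_pos: [0.414, 0.2101, 0.1172]
tool_rot: [-90.0, 0.1, 104.1]
force: [0.3, -0.3, 0.3]
grip_width: 0.0872
```

>>> carry_out:
  targets:
    - [[21, 1, 2], [0, -6, 0]]
    - [[9.5, 1, -1], [0, -3.2, 0]]
    - [[0, 0, 0], [0, 0, 0]]
    - [[0, 0, 0], [0, 0, 0]]

```text
time_s: 4.45
tool_pos: [0.405, 0.2384, 0.1149]
tool_rot: [-90.0, 0.0, 113.0]
force: [0.8, -1.3, 0.1]
grip_width: 0.0872
```

```bash
python3 - <<'E'
from wl import *
d=look('C',['bar_c'])
m=d['bar_c'][0]['mask']
p,f=fit([(d['cal'],m)],[NARROW],(.4053,.238,np.radians(113)),.0)
print(np.round(p*1000,1),np.degrees(p[2]),f)
draw(d,'wC',[(NARROW,p,.0)])
show((p[0]*1000,p[1]*1000,5,np.degrees(p[2])))
E
```

```text
t 4.45 pos [405.  238.4 114.9] rot [-90.   0. 113.]
bar_c [(0.96, [319, 304], 476), (0.85, [249, 192], 2774), (0.6, [190, 318], 354)]
[ 420.6  220.  2468.4] 141.43049761478886 6.501532767421579
t 4.55 pos [405.1 238.3 114.9] rot [-90.   0. 113.] w 86.9
5 [[[-3,14,-1],[0,-4,0]],[[-6,27,-1],[0,-7,0]],[[-6,28,-1],[0,-7,0]],[[-6,27,0],[0,-7,0]],[[-2.5,14,0.5],[0,-3.4,0]]] -> [420.4 220.    4.9] 141.4
```

View pics/wC.png

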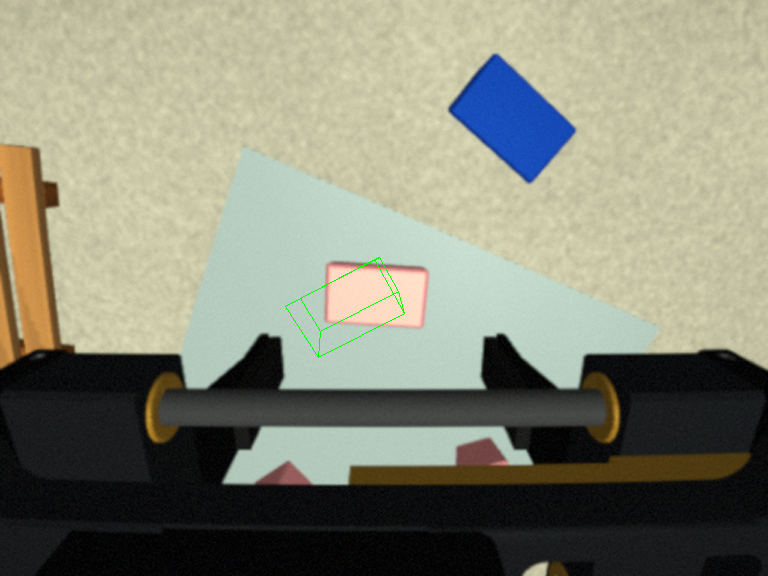

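The picture shows the pale narrow-face-down bar at (377,295). The blue look-alike is at (512,118), and the first mask belonged to another bar at the bottom. I'm refitting with the right mask.

```bash
cat >> wl.py <<'E'
def near(d,l,xy): return min(d[l],key=lambda r:np.hypot(*(np.array(r['xy'])-xy)))['mask']
E
python3 - <<'E'
from wl import *
d=pickle.load(open('w_C.pkl','rb'))
p,f=fit([(d['cal'],near(d,'bar_c',(250,195)))],[NARROW],(.4053,.238,np.radians(110)),.0)
print(np.round(p*1000,1),np.degrees(p[2]),f)
draw(d,'wC2',[(NARROW,p,.0)])
show((p[0]*1000,p[1]*1000,6,np.degrees(p[2])))
E
```

```text
[ 404.2  234.4 1907.1] 109.27134767278329 0.007209527868758416
t 4.55 pos [405.1 238.3 114.9] rot [-90.   0. 113.] w 86.9
3 [[[-1,36,1],[0,1,0]],[[-1,37,1],[0,1,0]],[[-1,36,0.5],[0,1.7,0]]] -> [403.9 234.5   5.9] 109.3
```

View pics/wC2.png

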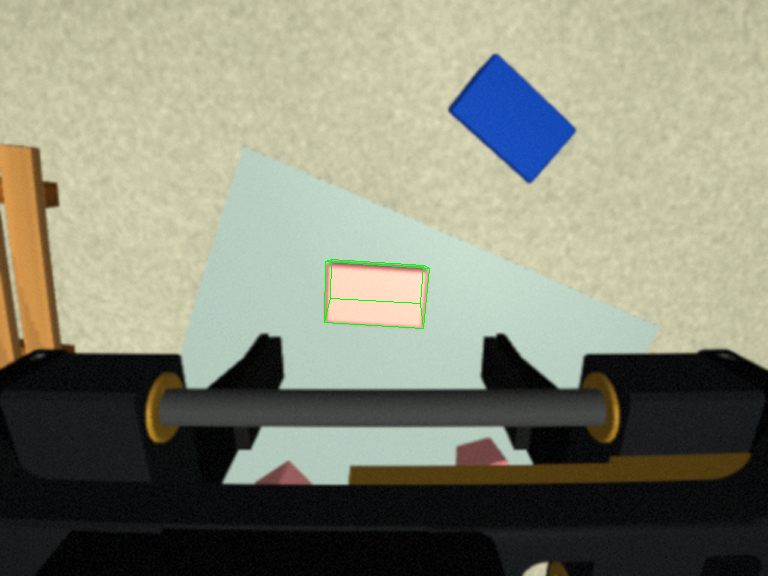

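>>> carry_out:
  targets:
    - [[-1, 25, 1], [0, 1.7, 0]]
    - [[-1, 32, 1], [0, 2, 0]]
    - [[-1, 32, 0.5], [0, 0, 0]]
    - [[0, 20, 0], [0, 0, 0]]
    - [[0, 0, 0], [0, 0, 0]]

```text
time_s: 5.05
tool_pos: [0.4012, 0.2339, 0.0035]
tool_rot: [-89.7, 0.0, 109.4]
force: [0.7, 0.1, 0.7]
grip_width: 0.0869
```

>>> carry_out:
  targets:
    - [[0, 0, 0], [0, 0, 0]]
    - [[0, 0, 0], [0, 0, 0]]
    - [[0, 0, 0], [0, 0, 0]]
    - [[0, 0, 0], [0, 0, 0]]
  jaw: 0.65
  squeeze: 15

```text
time_s: 5.45
tool_pos: [0.4041, 0.2362, 0.007]
tool_rot: [-90.1, 0.0, 109.5]
force: [-0.1, -1.2, 3.2]
grip_width: 0.0636
```

```bash
python3 - <<'E'
from wl import *
p,r,o=cur(); print(o['time_s'],np.round(p*1000,1),np.round(r,2),o['grip_width'],np.round(o['force'],1))
E
```

```text
5.45 [404.1 236.2   7. ] [-9.0110e+01  4.0000e-02  1.0949e+02] 0.06362754776329192 [-0.1 -1.2  3.2]
```

```bash
python3 - <<'E'
from wl import *
show((404,236,80,109.5),(511.6,-89.6,85,20.9),start=(404,236,6,109.5))
E
```

```text
2 [[[0,-37,0],[0,0,0]],[[0,-37,0],[0,0,0]]] -> [404. 236.  80.] 109.5
13 [[[-12,0,0],[0,3,0]],[[-25,-1,-1],[0,7,0]],[[-30,0,-4],[0,7,0]],[[-28,0,-8],[0,8,0]],[[-28,-1,-12],[0,8,0]],[[-25,0,-16],[0,7,0]],[[-23,-1,-19],[0,8,0]],[[-21,0,-21],[0,8,0]],[[-17,-1,-25],[0,8,0]],[[-14,0,-26],[0,7,0]],[[-10,0,-28],[0,8,0]],[[-5,-1,-25],[0,7,0]],[[-1.5,0,-12],[0,2.6,0]]] -> [511.4 -89.9  85. ] 20.9
```

>>> carry_out:
  targets:
    - [[0, -15, 0], [0, 0, 0]]
    - [[0, -30, 0], [0, 0, 0]]
    - [[0, -29, 0], [0, 0, 0]]
    - [[-12, 0, 0], [0, 3, 0]]
    - [[-25, -1, -1], [0, 7, 0]]
    - [[-30, 0, -4], [0, 7, 0]]
    - [[-28, 0, -8], [0, 8, 0]]
    - [[-28, -1, -12], [0, 8, 0]]
    - [[-25, 0, -16], [0, 7, 0]]
    - [[-23, -1, -19], [0, 8, 0]]
    - [[-21, 0, -21], [0, 8, 0]]
    - [[-17, -1, -25], [0, 8, 0]]

```text
time_s: 6.65
tool_pos: [0.48, 0.0004, 0.0834]
tool_rot: [-90.0, 0.1, 45.1]
force: [0.7, -0.2, -0.7]
grip_width: 0.064
```

>>> carry_out:
  targets:
    - [[-14, 0, -26], [0, 7, 0]]
    - [[-10, 0, -28], [0, 8, 0]]
    - [[-5, -1, -25], [0, 7, 0]]
    - [[-1.5, 0, -12], [0, 2.6, 0]]
    - [[0, 0, 0], [0, 0, 0]]
    - [[0, 0, 0], [0, 0, 0]]

```text
time_s: 7.25
tool_pos: [0.5101, -0.0885, 0.0846]
tool_rot: [-89.9, 0.0, 21.1]
force: [0.1, 0.5, 0.1]
grip_width: 0.0641
```

```bash
python3 - <<'E'
from wl import *
d=look('A2',['bar_a'])
P=[];
for i in range(3):
    p,r,o=cur();P.append(np.r_[p*1000,r[2],o['grip_width']*1000]);env.read_camera('wrist')
print(np.round(P,1),np.round(np.mean(P,0),1),np.round(o['force'],1))
draw(d,'wA2',[])
E
```

```text
t 7.25 pos [510.1 -88.5  84.6] rot [-89.9   0.   21.1]
bar_a [(0.7, [255, 236], 5106), (0.57, [256, 171], 4249)]
[[510.3 -87.9  84.9  21.1  64.1]
 [510.3 -88.1  85.   21.1  63.8]
 [510.5 -88.3  85.1  21.1  63.9]] [510.4 -88.1  85.   21.1  63.9] [ 0.1 -1.2 -1.6]
```

View pics/wA2.png

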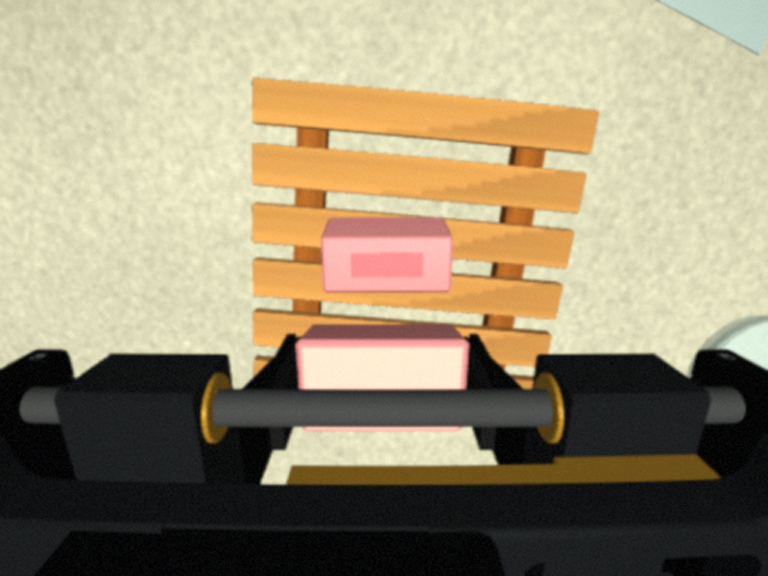

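```bash
cat >> h.py <<'E'
def fitv(k,m,valid,parts,p0,z,fixyaw=False):
    b=m.astype(float)*valid
    def cost(p):
        if fixyaw: p=np.r_[p,p0[2]]
        return (cv2.GaussianBlur((hullmask(k,parts,p,z)-b)*valid,(0,0),1.0)**2).sum()/b.sum()
    x0=np.array(p0[:2] if fixyaw else p0); S=np.diag([.006,.006,.15])[:len(x0),:len(x0)]
    r=minimize(cost,x0,method='Nelder-Mead',options=dict(initial_simplex=np.vstack([x0,x0+S]),xatol=1e-5,fatol=1e-7,maxiter=250))
    return r.x,r.fun
E
python3 - <<'E'
from wl import *
d=pickle.load(open('w_A2.pkl','rb')); k=wristcal(env.get_calibration('wrist'),[.5104,-.0882,.085],[-90,0,21.1]); d['cal']=k
V=np.ones((384,512));V[255:]=0
pa,f=fitv(k,near(d,'bar_a',(256,171)),np.ones((384,512)),[BROAD],(.4988,-.056,np.radians(20.9)),.02);print('A',np.round(pa*1000,1),np.degrees(pa[2]),f)
for zc in(.077,.079,.081):
    pc,f=fitv(k,near(d,'bar_a',(255,240)),V,[NARROW],(.5104,-.088,np.radians(20.9)),zc);print('C',zc,np.round(pc*1000,1),np.degrees(pc[2]),f)
    c,s=np.cos(pa[2]),np.sin(pa[2]);e=(pc-pa)[:2]*1000;print('rel A x,y',e@[c,s],e@[-s,c])
draw(d,'wA3',[(BROAD,pa,.02),(NARROW,pc,.079)])
E
```

```text
A [499.4 -56.3 374.1] 21.433444735903787 0.007530952423806583
C 0.077 [509.9 -90.  367.7] 21.066780725628753 0.0019972920808336084
rel A x,y -2.5419643872985547 -35.13193845844188
C 0.079 [509.6 -89.2 367.2] 21.039808788935133 0.006357014180900661
rel A x,y -2.504047436699491 -34.32562303838383
C 0.081 [509.4 -88.6 370.8] 21.24562854508791 0.015169629221838635
rel A x,y -2.4711392390594744 -33.678113965234395
```

View pics/wA3.png

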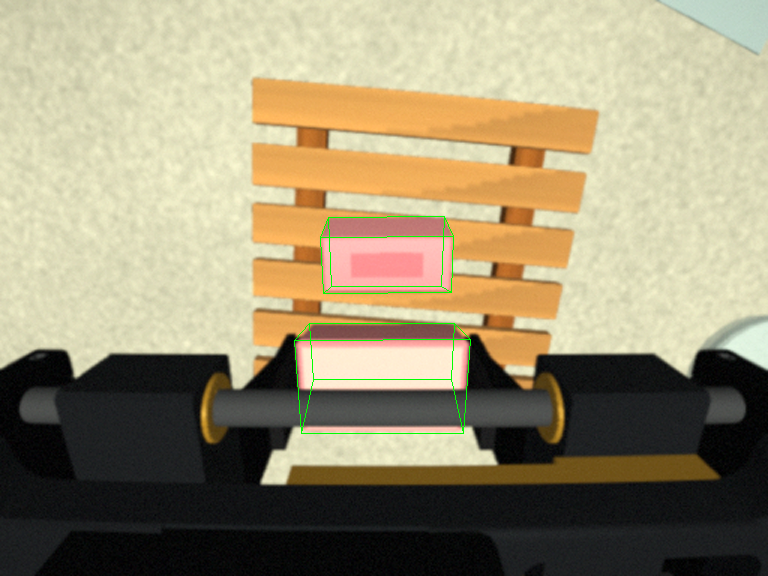

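>>> carry_out:
  targets:
    - [[2.5, 10, -1], [0, -0.3, 0]]
    - [[0, 16, 0], [0, 0, 0]]
    - [[0, 14, 0], [0, 0, 0]]
    - [[0, 9, 0], [0, 0, 0]]
    - [[0, 4, 0], [0, 0, 0]]
    - [[0, 2, 0], [0, 0, 0]]
    - [[0, 0, 0], [0, 0, 0]]

```text
time_s: 8.2
tool_pos: [0.5135, -0.0898, 0.03]
tool_rot: [-90.0, -0.0, 21.2]
force: [-0.5, 0.2, -0.6]
grip_width: 0.0639
```

>>> carry_out:
  targets:
    - [[0, 1, 0], [0, 0, 0]]
    - [[0, 0, 0], [0, 0, 0]]
    - [[0, 1, 0], [0, 0, 0]]
    - [[0, 0, 0], [0, 0, 0]]

```text
time_s: 8.6
tool_pos: [0.5134, -0.0898, 0.0281]
tool_rot: [-90.0, -0.0, 21.2]
force: [-0.4, -0.0, 0.1]
grip_width: 0.064
```

>>> carry_out:
  targets:
    - [[0, 1, 0], [0, 0, 0]]
    - [[0, 0, 0], [0, 0, 0]]

```text
time_s: 8.8
tool_pos: [0.5135, -0.0898, 0.0271]
tool_rot: [-90.0, -0.0, 21.2]
force: [-0.6, 0.1, -1.0]
grip_width: 0.0644
```

```bash
python3 - <<'E'
from wl import *
d=look('A4',['bar_a'])
p,r,o=cur();print(np.round(p*1000,1),np.round(o['force'],1))
draw(d,'wA4',[])
E
```

```text
t 8.8 pos [513.5 -89.8  27.1] rot [-90.   -0.   21.2]
bar_a [(0.81, [251, 188], 8231), (0.55, [258, 238], 4666)]
[513.5 -89.8  27.1] [-0.5  0.4 -0.9]
```

View pics/wA4.png

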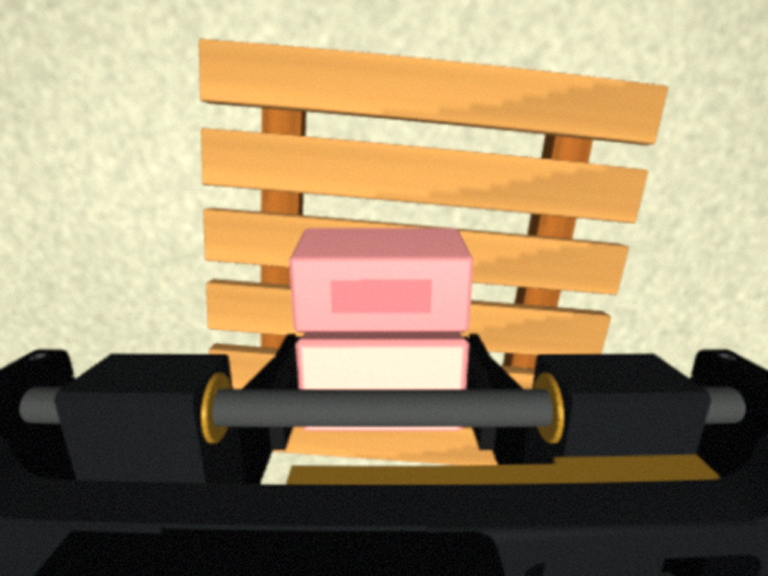

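The picture shows bar A at (382,290) and held bar C at (382,365), nested with a gap of about 1 mm and ends flush. I'll keep lowering until it touches.

>>> carry_out:
  targets:
    - [[0, 1, 0], [0, 0, 0]]
    - [[0, 0, 0], [0, 0, 0]]

```text
time_s: 9.1
tool_pos: [0.5135, -0.0898, 0.027]
tool_rot: [-90.0, 0.0, 21.2]
force: [-2.6, 1.4, 7.5]
grip_width: 0.0639
```

>>> carry_out:
  targets:
    - [[0, 0.7, 0], [0, 0, 0]]
    - [[0, 0, 0], [0, 0, 0]]

```text
time_s: 9.3
tool_pos: [0.5135, -0.0898, 0.027]
tool_rot: [-90.0, 0.1, 21.2]
force: [-5.9, 0.3, 13.1]
grip_width: 0.0636
```

>>> carry_out:
  targets:
    - [[0, -1, 0], [0, 0, 0]]
    - [[0, 0, 0], [0, 0, 0]]
  jaw: 0.9

```text
time_s: 9.5
tool_pos: [0.5136, -0.0898, 0.0265]
tool_rot: [-90.0, -0.0, 21.2]
force: [0.7, 0.0, -0.1]
grip_width: 0.0731
```

>>> carry_out:
  targets:
    - [[0, -6, 0], [0, 0, 0]]
    - [[0, -20, 0], [0, 0, 0]]
    - [[0, -40, 0], [0, 0, 0]]
    - [[0, -30, 0], [0, 0, 0]]
    - [[0, 0, 0], [0, 0, 0]]
    - [[0, 0, 0], [0, 0, 0]]
  jaw: 1

```text
time_s: 10.1
tool_pos: [0.5137, -0.0899, 0.1229]
tool_rot: [-90.1, -0.1, 21.2]
force: [-0.3, 0.2, -1.0]
grip_width: 0.087
```

```bash
python3 - <<'E'
from wl import *
d=look('AC',['bar_a'])
k=d['cal'];O=np.ones((384,512))
pa,f=fitv(k,near(d,'bar_a',(256,180)),O,[BROAD],(.4994,-.056,np.radians(21)),.02);print('A',np.round(pa*1000,1),np.degrees(pa[2]),f)
V=O.copy();V[255:]=0
pc,f=fitv(k,near(d,'bar_a',(256,225)),V,[NARROW],(.512,-.09,np.radians(21)),.02);print('C',np.round(pc*1000,1),np.degrees(pc[2]),f)
c,s=np.cos(pa[2]),np.sin(pa[2]);e=(pc-pa)[:2]*1000;print('rel A x,y',e@[c,s],e@[-s,c])
draw(d,'wAC',[(BROAD,pa,.02),(NARROW,pc,.02)])
E
```

```text
t 10.1 pos [513.7 -89.9 122.9] rot [-90.1  -0.1  21.2]
bar_a [(0.94, [257, 199], 3080), (0.84, [253, 159], 3022)]
A [514.4 -95.8 376.6] 21.57972565878602 0.008921939575842362
C [512.3 -90.2 376.8] 21.591339535749604 0.004551037303755453
rel A x,y 0.12755461687432715 5.9924707347383315
```

View pics/wAC.png

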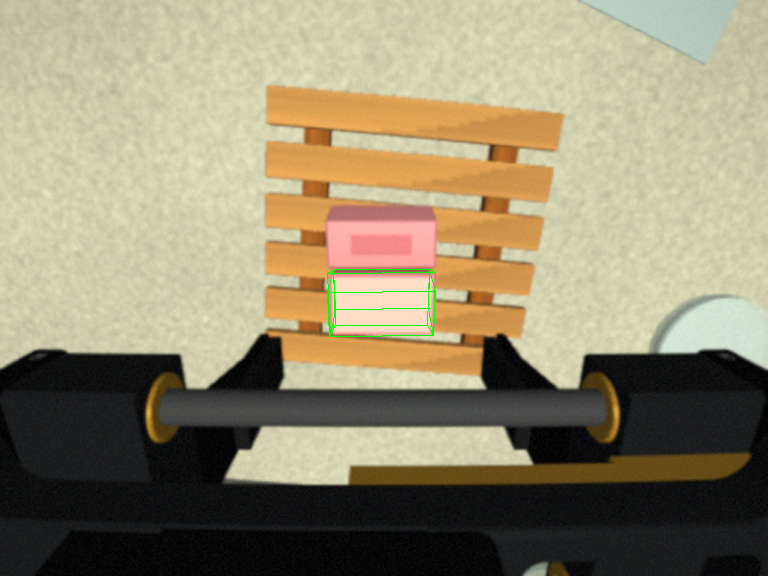

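```bash
python3 - <<'E'
from wl import *
d=pickle.load(open('w_AC.pkl','rb'));k=d['cal'];O=np.ones((384,512))
pa,f=fitv(k,near(d,'bar_a',(253,158)),O,[BROAD],(.4994,-.056,np.radians(21)),.02);print('A',np.round(pa*1000,1),np.degrees(pa[2]),f)
pc=np.array([.5123,-.0902]);c,s=np.cos(pa[2]),np.sin(pa[2]);e=(pc-pa[:2])*1000;print('rel A x,y',e@[c,s],e@[-s,c])
m=(pa[:2]+pc)/2; print('block centre',m*1000, 'upper +17x',(m+.017*np.array([c,s]))*1000,(m-.017*np.array([c,s]))*1000)
show((605,246,115,62.))
E
```

```text
A [498.9 -56.4 375. ] 21.48363056827576 0.007547495269098181
rel A x,y 0.11838503242178555 -36.321015615371984
block centre [505.59389937 -73.322922  ] upper +17x [521.41277744 -67.09692035] [489.7750213  -79.54892364]
t 10.2 pos [512.4 -89.7 121.2] rot [-89.9   0.1  21.2] w 86.8
10 [[[10,0,13],[0,-2,0]],[[22,1,27],[0,-4,0]],[[27,1,31],[0,-5,0]],[[31,0,27],[0,-5,0]],[[32,1,25],[0,-4,0]],[[34,1,23],[0,-5,0]],[[36,1,19],[0,-5,0]],[[38,0,16],[0,-5,0]],[[33,1,11],[0,-4,0]],[[16,0,4.5],[0,-1.8,0]]] -> [604.9 246.2 115.2] 62.0
```

>>> carry_out:
  targets:
    - [[10, 0, 13], [0, -2, 0]]
    - [[22, 1, 27], [0, -4, 0]]
    - [[27, 1, 31], [0, -5, 0]]
    - [[31, 0, 27], [0, -5, 0]]
    - [[32, 1, 25], [0, -4, 0]]
    - [[34, 1, 23], [0, -5, 0]]
    - [[36, 1, 19], [0, -5, 0]]
    - [[38, 0, 16], [0, -5, 0]]
    - [[33, 1, 11], [0, -4, 0]]
    - [[16, 0, 4.5], [0, -1.8, 0]]
    - [[0, 0, 0], [0, 0, 0]]
    - [[0, 0, 0], [0, 0, 0]]

```text
time_s: 11.4
tool_pos: [0.6053, 0.2453, 0.1155]
tool_rot: [-90.0, 0.1, 62.0]
force: [0.8, -1.2, 0.7]
grip_width: 0.0868
```

```bash
python3 - <<'E'
from wl import *
d=look('B',['bar_b'])
p,f=fit([(d['cal'],near(d,'bar_b',(250,195)))],[BROAD],(.605,.246,np.radians(62)),.0)
print(np.round(p*1000,1),np.degrees(p[2]),f)
draw(d,'wB',[(BROAD,p,.0)])
show((p[0]*1000,p[1]*1000,6.5,np.degrees(p[2])))
E
```

```text
t 11.4 pos [605.3 245.3 115.5] rot [-90.    0.1  62. ]
bar_b [(0.92, [345, 40], 4398), (0.9, [254, 188], 2686)]
[ 602.8  244.7 1060.2] 60.7476389678482 0.01016901075628882
t 11.5 pos [606.  243.7 115.9] rot [-90.    0.1  61.8] w 87.0
3 [[[0,36,1],[0,0,0]],[[0,37,1],[0,1,0]],[[-0.5,36.5,1.5],[0,0.1,0]]] -> [602.7 244.9   6.4] 60.7
```

View pics/wB.png

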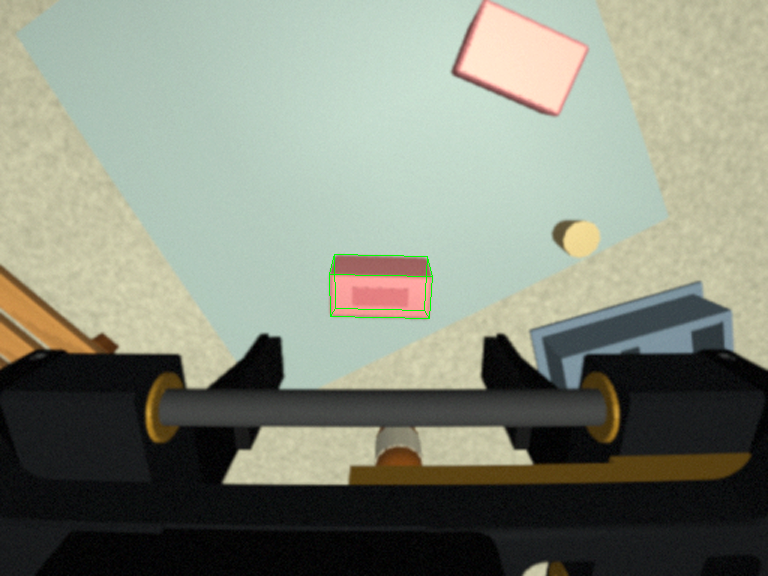

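>>> carry_out:
  targets:
    - [[-1.5, 25, 1], [0, 1.2, 0]]
    - [[0, 32, 1], [0, 0, 0]]
    - [[0, 32, 0], [0, 0, 0]]
    - [[0, 19, 0], [0, 0, 0]]
    - [[0, 0, 0], [0, 0, 0]]

```text
time_s: 12.0
tool_pos: [0.6016, 0.243, 0.0054]
tool_rot: [-89.8, 0.3, 60.7]
force: [-0.7, 0.5, -0.4]
grip_width: 0.0873
```

>>> carry_out:
  targets:
    - [[0, 0, 0], [0, 0, 0]]
    - [[0, 0, 0], [0, 0, 0]]
    - [[0, 0, 0], [0, 0, 0]]
    - [[0, 0, 0], [0, 0, 0]]
  jaw: 0.65
  squeeze: 15

```text
time_s: 12.4
tool_pos: [0.6042, 0.246, 0.0097]
tool_rot: [-90.1, -0.1, 60.8]
force: [-0.6, -1.1, 2.7]
grip_width: 0.0637
```

```bash
python3 - <<'E'
from wl import *
# target: block centre (505.6,-73.3) +17 along A x, yaw 111.5
show((515,-66,130,111.5),start=(603.5,245,86.5,60.8))
E
```

```text
9 [[[-17,-2,-4],[0,-3,0]],[[-36,-5,-7],[0,-5,0]],[[-43,-6,-4],[0,-7,0]],[[-43,-6,2],[0,-7,0]],[[-42,-6,6],[0,-7,0]],[[-42,-5,12],[0,-6,0]],[[-40,-6,16],[0,-7,0]],[[-32,-5,17],[0,-6,0]],[[-14.5,-2.5,10],[0,-2.7,0]]] -> [515.3 -66.1 130. ] 111.5
```

```bash
python3 - <<'E'
from wl import *
show((490,-79.5,105,111.5),start=(603.8,245.5,87,60.8))
E
```

```text
10 [[[-16,-1,-3],[0,-2,0]],[[-34,-2,-5],[0,-5,0]],[[-40,-2,-2],[0,-6,0]],[[-41,-2,3],[0,-6,0]],[[-40,-2,6],[0,-6,0]],[[-39,-2,11],[0,-6,0]],[[-38,-2,14],[0,-6,0]],[[-36,-2,19],[0,-6,0]],[[-29,-2,18],[0,-5,0]],[[-12.5,-1,10.5],[0,-2.7,0]]] -> [489.9 -79.5 105. ] 111.5
```

>>> carry_out:
  targets:
    - [[0, -15, 0], [0, 0, 0]]
    - [[0, -35, 0], [0, 0, 0]]
    - [[0, -30, 0], [0, 0, 0]]
    - [[-16, -1, -3], [0, -2, 0]]
    - [[-34, -2, -5], [0, -5, 0]]
    - [[-40, -2, -2], [0, -6, 0]]
    - [[-41, -2, 3], [0, -6, 0]]
    - [[-40, -2, 6], [0, -6, 0]]
    - [[-39, -2, 11], [0, -6, 0]]
    - [[-38, -2, 14], [0, -6, 0]]
    - [[-36, -2, 19], [0, -6, 0]]
    - [[-29, -2, 18], [0, -5, 0]]

```text
time_s: 13.6
tool_pos: [0.4946, -0.0661, 0.1064]
tool_rot: [-90.0, 0.1, 109.0]
force: [0.3, 0.6, -0.4]
grip_width: 0.064
```

>>> carry_out:
  targets:
    - [[-12.5, -1, 10.5], [0, -2.7, 0]]
    - [[0, 0, 0], [0, 0, 0]]
    - [[0, 0, 0], [0, 0, 0]]

```text
time_s: 13.9
tool_pos: [0.49, -0.0786, 0.1071]
tool_rot: [-90.1, 0.0, 111.4]
force: [-0.0, 0.4, 0.5]
grip_width: 0.0637
```

```bash
python3 - <<'E'
from wl import *
d=look('B2',['bar_a'])
p,r,o=cur();print(np.round(p*1000,1),np.round(r,1),np.round(o['force'],1),o['grip_width'])
draw(d,'wB2',[(BROAD,(.4989,-.0564,np.radians(21.5)),.02),(NARROW,(.5123,-.0902,np.radians(21.5)),.02)])
E
```

```text
t 13.9 pos [490.  -78.6 107.1] rot [-90.1   0.  111.4]
bar_a [(0.72, [270, 194], 907), (0.7, [255, 233], 5769), (0.62, [232, 191], 985)]
[490.2 -77.5 106.8] [-90.1   0.  111.6] [ 0.5  0.2 -0.6] 0.06413126989276922
```

View pics/wB2.png

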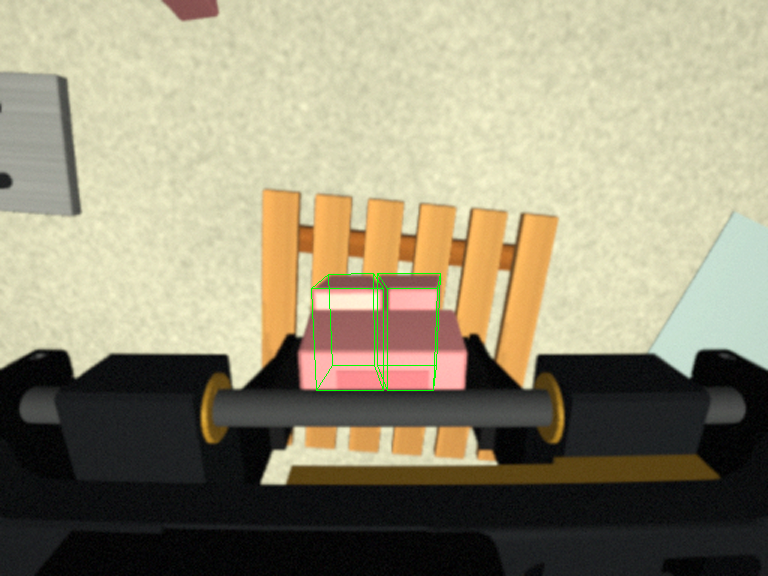

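```bash
python3 - <<'E'
from wl import *
d=pickle.load(open('w_B2.pkl','rb')); k=d['cal']
V=np.ones((384,512));V[255:]=0
m=near(d,'bar_a',(255,233))
pa=np.array([.4989,-.0564]);cen=np.array([.5056,-.0733]);a=np.radians(21.5);c,s=np.cos(a),np.sin(a)
for zc in(.096,.098,.100,.102):
    pb,f=fitv(k,m,V,[BROAD],(.490,-.078,np.radians(111.5)),zc)
    e=(pb[:2]-cen)*1000;print(zc,np.round(pb*1000,1),round(np.degrees(pb[2]),1),round(f,4),'rel block x,y',e@[c,s],e@[-s,c])
E
```

```text
0.096 [ 490.8  -77.6 1939.1] 111.1 0.0009 rel block x,y -15.397126417276965 1.4037009258682194
0.098 [ 490.2  -77.9 1943.3] 111.3 0.0025 rel block x,y -15.977591405682963 1.4001160784109294
0.1 [ 489.6  -78.1 1949.1] 111.7 0.0085 rel block x,y -16.616321227266035 1.380234416999591
0.102 [ 489.   -78.3 1936.4] 110.9 0.0174 rel block x,y -17.276123955513064 1.3823688528429365
```

>>> carry_out:
  targets:
    - [[-1.5, 7, 1.5], [0, 0, 0]]
    - [[0, 12, 0], [0, 0, 0]]
    - [[0, 12, 0], [0, 0, 0]]
    - [[0, 6, 0], [0, 0, 0]]
    - [[0, 3, 0], [0, 0, 0]]
    - [[0, 0, 0], [0, 0, 0]]
    - [[0, 0, 0], [0, 0, 0]]

```text
time_s: 14.7
tool_pos: [0.489, -0.0811, 0.0665]
tool_rot: [-90.0, 0.0, 111.5]
force: [0.3, -0.3, 0.0]
grip_width: 0.0637
```

>>> carry_out:
  targets:
    - [[0, 1, 0], [0, 0, 0]]
    - [[0, 0, 0], [0, 0, 0]]
    - [[0, 1, 0], [0, 0, 0]]
    - [[0, 0, 0], [0, 0, 0]]

```text
time_s: 15.1
tool_pos: [0.4887, -0.0813, 0.0644]
tool_rot: [-90.0, 0.0, 111.5]
force: [0.1, -0.3, -0.7]
grip_width: 0.0643
```

>>> carry_out:
  targets:
    - [[0, 1, 0], [0, 0, 0]]
    - [[0, 0, 0], [0, 0, 0]]

```text
time_s: 15.3
tool_pos: [0.4886, -0.0812, 0.0632]
tool_rot: [-90.0, 0.0, 111.5]
force: [0.1, -0.5, -1.4]
grip_width: 0.0636
```

>>> carry_out:
  targets:
    - [[0, 1, 0], [0, 0, 0]]
    - [[0, 0, 0], [0, 0, 0]]

```text
time_s: 15.5
tool_pos: [0.4886, -0.0812, 0.0622]
tool_rot: [-90.0, -0.0, 111.5]
force: [-1.0, -0.5, -0.7]
grip_width: 0.0636
```

>>> carry_out:
  targets:
    - [[0, 1, 0], [0, 0, 0]]
    - [[0, 0, 0], [0, 0, 0]]

```text
time_s: 15.7
tool_pos: [0.4888, -0.0812, 0.0616]
tool_rot: [-90.0, 0.0, 111.5]
force: [-1.6, -0.1, 2.6]
grip_width: 0.0633
```

>>> carry_out:
  targets:
    - [[0, 0.5, 0], [0, 0, 0]]
    - [[0, 0, 0], [0, 0, 0]]

```text
time_s: 15.9
tool_pos: [0.4888, -0.0812, 0.0616]
tool_rot: [-90.0, 0.0, 111.5]
force: [-2.9, -0.4, 7.0]
grip_width: 0.0635
```

>>> carry_out:
  targets:
    - [[0, -0.5, 0], [0, 0, 0]]
    - [[0, 0, 0], [0, 0, 0]]
  jaw: 0.9

```text
time_s: 16.1
tool_pos: [0.4888, -0.0812, 0.0613]
tool_rot: [-90.0, 0.0, 111.5]
force: [0.3, -0.7, -0.0]
grip_width: 0.0727
```

>>> carry_out:
  targets:
    - [[0, -6, 0], [0, 0, 0]]
    - [[0, -20, 0], [0, 0, 0]]
    - [[0, -40, 0], [0, 0, 0]]
    - [[0, -20, 0], [0, 0, 0]]
    - [[0, 0, 0], [0, 0, 0]]
    - [[0, 0, 0], [0, 0, 0]]
  jaw: 1

```text
time_s: 16.7
tool_pos: [0.4886, -0.0814, 0.1474]
tool_rot: [-90.0, 0.1, 111.5]
force: [-0.5, -0.4, 0.0]
grip_width: 0.0869
```

```bash
python3 - <<'E'
from wl import *
d=look('B3',['bar_a'])
k=d['cal'];O=np.ones((384,512))
pb,f=fitv(k,near(d,'bar_a',(256,195)),O,[BROAD],(.489,-.080,np.radians(111.5)),.052);print('B',np.round(pb*1000,1),np.degrees(pb[2]),f)
draw(d,'wB3',[(BROAD,pb,.052),(BROAD,(.4989,-.0564,np.radians(21.5)),.02),(NARROW,(.5123,-.0902,np.radians(21.5)),.02)])
show((521,378,125,39.))
E
```

```text
t 16.7 pos [488.6 -81.4 147.4] rot [-9.000e+01  1.000e-01  1.115e+02]
bar_a [(0.77, [273, 229], 580), (0.64, [237, 229], 812), (0.57, [253, 198], 3272), (0.32, [144, 14], 907), (0.19, [41, 102], 6150)]
B [ 488.3  -80.6 1938.5] 111.06885082784252 0.002832636903094482
t 16.8 pos [487.8 -81.1 146.2] rot [-8.990e+01 -1.000e-01  1.115e+02] w 87.0
12 [[[16,1,-8],[0,3,0]],[[34,2,-14],[0,6,0]],[[42,2,-12],[0,7,0]],[[43,2,-8],[0,6,0]],[[44,2,-3],[0,7,0]],[[44,2,3],[0,7,0]],[[43,2,8],[0,7,0]],[[42,2,13],[0,7,0]],[[40,2,18],[0,7,0]],[[37,2,23],[0,7,0]],[[30,1,23],[0,6,0]],[[12,1,12],[0,2.5,0]]] -> [521.1 377.8 125.2] 39.0
```

View pics/wB3.png

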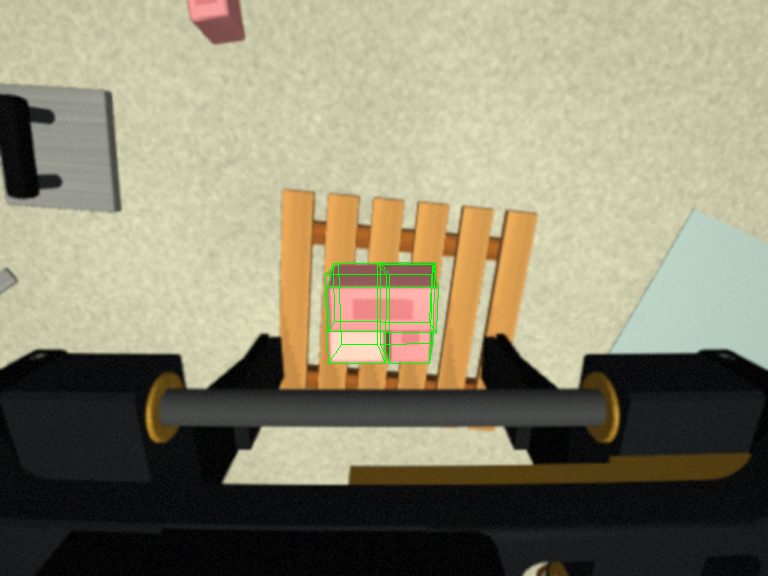

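>>> carry_out:
  targets:
    - [[16, 1, -8], [0, 3, 0]]
    - [[34, 2, -14], [0, 6, 0]]
    - [[42, 2, -12], [0, 7, 0]]
    - [[43, 2, -8], [0, 6, 0]]
    - [[44, 2, -3], [0, 7, 0]]
    - [[44, 2, 3], [0, 7, 0]]
    - [[43, 2, 8], [0, 7, 0]]
    - [[42, 2, 13], [0, 7, 0]]
    - [[40, 2, 18], [0, 7, 0]]
    - [[37, 2, 23], [0, 7, 0]]
    - [[30, 1, 23], [0, 6, 0]]
    - [[12, 1, 12], [0, 2.5, 0]]

```text
time_s: 18.0
tool_pos: [0.5149, 0.3761, 0.1246]
tool_rot: [-89.8, 0.1, 40.1]
force: [0.1, 1.1, 0.5]
grip_width: 0.0869
```

>>> carry_out:
  targets:
    - [[0, 0, 0], [0, 0, 0]]
    - [[0, 0, 0], [0, 0, 0]]
    - [[0, 0, 0], [0, 0, 0]]

```text
time_s: 18.3
tool_pos: [0.5178, 0.3698, 0.1257]
tool_rot: [-90.1, 0.1, 40.0]
force: [0.7, -0.9, 0.7]
grip_width: 0.0873
```

```bash
python3 - <<'E'
from wl import *
d=look('D',['bar_d'])
p,f=fit([(d['cal'],near(d,'bar_d',(250,195)))],[NARROW],(.521,.378,np.radians(39)),.0)
print(np.round(p*1000,1),np.degrees(p[2]),f)
draw(d,'wD',[(NARROW,p,.0)])
show((p[0]*1000,p[1]*1000,6.5,np.degrees(p[2])))
E
```

```text
t 18.3 pos [517.8 369.8 125.7] rot [-90.1   0.1  40. ]
bar_d [(0.88, [14, 111], 1854), (0.59, [260, 189], 2568)]
[519.1 377.2 718.2] 41.15109494910123 0.006301102467547286
t 18.4 pos [518.1 369.8 126.3] rot [-90.1   0.   39.9] w 86.8
3 [[[2,40,2],[0,0,0]],[[2,40,1],[0,-1,0]],[[1.5,40,2],[0,-0.3,0]]] -> [519.1 377.2   6.3] 41.2
```

View pics/wD.png

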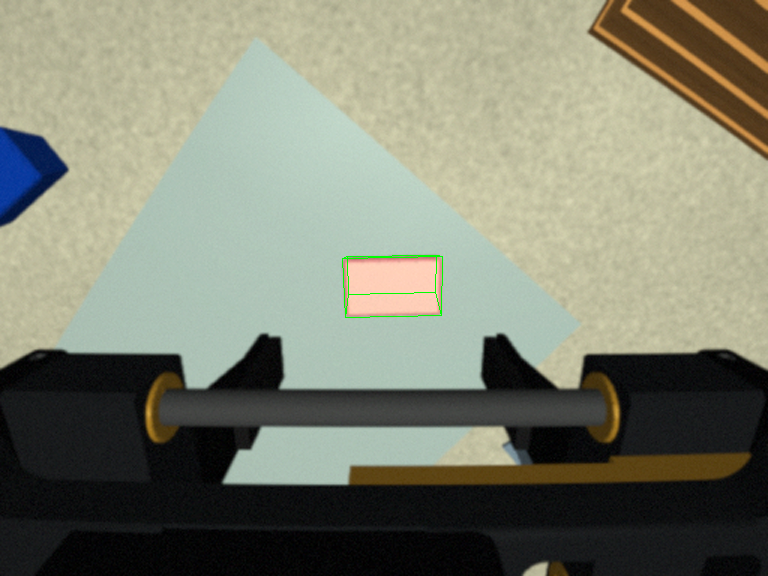

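>>> carry_out:
  targets:
    - [[2.5, 25, 3], [0, -1.2, 0]]
    - [[3, 36, 2], [0, 0, 0]]
    - [[0, 36, 0], [0, 0, 0]]
    - [[0, 20, 0], [0, 0, 0]]
    - [[0, 2, 0], [0, 0, 0]]
    - [[0, 0, 0], [0, 0, 0]]

```text
time_s: 19.0
tool_pos: [0.5188, 0.3783, 0.0079]
tool_rot: [-90.0, 0.0, 41.1]
force: [1.4, -0.1, 0.9]
grip_width: 0.0868
```

>>> carry_out:
  targets:
    - [[0, 0, 0], [0, 0, 0]]
    - [[0, 0, 0], [0, 0, 0]]
    - [[0, 0, 0], [0, 0, 0]]
    - [[0, 0, 0], [0, 0, 0]]
  jaw: 0.65
  squeeze: 15

```text
time_s: 19.4
tool_pos: [0.5188, 0.3793, 0.0085]
tool_rot: [-90.0, -0.1, 41.2]
force: [-0.6, -0.5, 1.3]
grip_width: 0.0638
```

```bash
python3 - <<'E'
from wl import *
# B meas (488.3,-80.6) yaw 111.07 ; D target tool z = -35.5 from B
B=np.array([488.3,-80.6]);a=np.radians(111.2);t=B-35.7*np.array([-np.sin(a),np.cos(a)]);print(t)
show((520,377,107,41.2),(t[0],t[1],140,111.2,dict(vmax=40)),start=(520,377,7,41.2))
E
```

```text
[521.5839597  -67.69000285]
3 [[[0,-33,0],[0,0,0]],[[0,-34,0],[0,0,0]],[[0,-33,0],[0,0,0]]] -> [520. 377. 107.] 41.2
13 [[[-10,-1,-12],[0,-2,0]],[[-23,-3,-24],[0,-6,0]],[[-29,-2,-25],[0,-6,0]],[[-31,-3,-22],[0,-6,0]],[[-34,-3,-19],[0,-6,0]],[[-36,-3,-15],[0,-6,0]],[[-37,-3,-11],[0,-6,0]],[[-38,-3,-8],[0,-6,0]],[[-38,-3,-3],[0,-6,0]],[[-39,-3,0],[0,-6,0]],[[-38,-2,5],[0,-6,0]],[[-32,-3,8],[0,-6,0]],[[-15,-1,4.5],[0,-2,0]]] -> [521.7 -67.6 140. ] 111.2
```

>>> carry_out:
  targets:
    - [[0, -18, 0], [0, 0, 0]]
    - [[0, -40, 0], [0, 0, 0]]
    - [[0, -42, 0], [0, 0, 0]]
    - [[-10, -1, -12], [0, -2, 0]]
    - [[-23, -3, -24], [0, -6, 0]]
    - [[-29, -2, -25], [0, -6, 0]]
    - [[-31, -3, -22], [0, -6, 0]]
    - [[-34, -3, -19], [0, -6, 0]]
    - [[-36, -3, -15], [0, -6, 0]]
    - [[-37, -3, -11], [0, -6, 0]]
    - [[-38, -3, -8], [0, -6, 0]]
    - [[-38, -3, -3], [0, -6, 0]]

```text
time_s: 20.6
tool_pos: [0.5194, 0.0591, 0.1329]
tool_rot: [-90.1, 0.1, 91.5]
force: [1.1, 0.3, -1.2]
grip_width: 0.0638
```

>>> carry_out:
  targets:
    - [[-39, -3, 0], [0, -6, 0]]
    - [[-38, -2, 5], [0, -6, 0]]
    - [[-32, -3, 8], [0, -6, 0]]
    - [[-15, -1, 4.5], [0, -2, 0]]
    - [[0, 0, 0], [0, 0, 0]]
    - [[0, 0, 0], [0, 0, 0]]

```text
time_s: 21.2
tool_pos: [0.5204, -0.0645, 0.1413]
tool_rot: [-90.0, 0.0, 111.2]
force: [-0.1, 0.4, -1.3]
grip_width: 0.0639
```

```bash
python3 - <<'E'
from wl import *
d=look('D2',['bar_a'])
p,r,o=cur();print(np.round(p*1000,1),np.round(r,1),np.round(o['force'],1),o['grip_width'])
k=d['cal'];O=np.ones((384,512));V=O.copy();V[255:]=0
S=[]
try:
    pb,f=fitv(k,near(d,'bar_a',(256,170)),O,[BROAD],(.4883,-.0806,np.radians(111)),.052);print('B',np.round(pb*1000,1),np.degrees(pb[2]),f);S.append((BROAD,pb,.052))
    for dz in(.007,.0085,.010):
        pd,f=fitv(k,near(d,'bar_a',(256,238)),V,[NARROW],(.521,-.068,np.radians(111)),p[2]-dz);c,s=np.cos(pb[2]),np.sin(pb[2]);e=(pd-pb)[:2]*1000
        print('D',dz,np.round(pd*1000,1),round(np.degrees(pd[2]),1),round(f,4),'rel B',e@[c,s],e@[-s,c])
    S.append((NARROW,pd,p[2]-.0085))
except Exception as ex: print(ex)
draw(d,'wD2',S)
E
```

```text
t 21.2 pos [520.4 -64.5 141.3] rot [-90.    0.  111.2]
bar_a [(0.87, [255, 239], 4974), (0.78, [267, 196], 884), (0.7, [232, 196], 1202), (0.59, [249, 159], 3614)]
[520.3 -63.4 141.1] [-90.   -0.  111.3] [-0.2 -0.2 -0.1] 0.06382340777415171
B [ 488.3  -80.4 1937.5] 111.01273422864818 0.008362843646851125
D 0.007 [ 522.3  -63.1 1937.4] 111.0 0.0051 rel B 3.9829934580054256 -37.95345724278534
D 0.0085 [ 522.9  -62.9 1937.4] 111.0 0.0019 rel B 3.9449397822151693 -38.56302283115662
D 0.01 [ 523.5  -62.7 1938.7] 111.1 0.0014 rel B 3.962438991985286 -39.20761649595637
```

View pics/wD2.png

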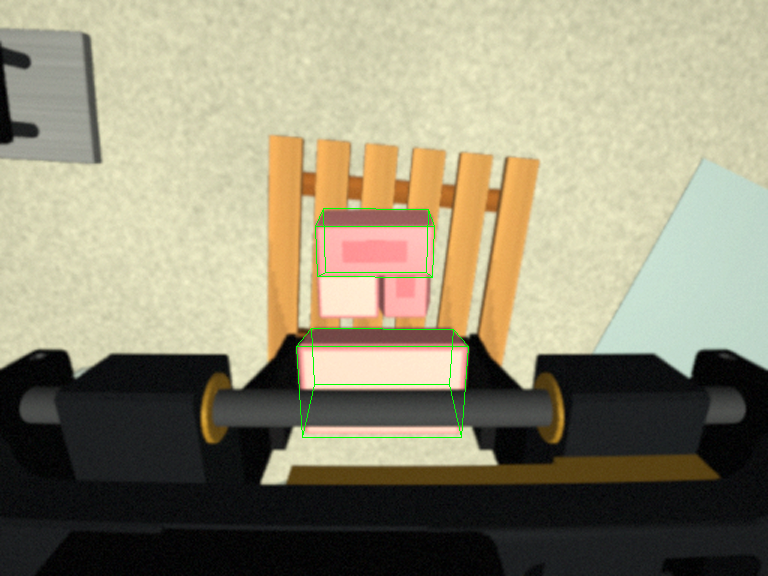

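>>> carry_out:
  targets:
    - [[-4, 12, 2.5], [0, 0, 0]]
    - [[0, 16, 0], [0, 0, 0]]
    - [[0, 15, 0], [0, 0, 0]]
    - [[0, 8, 0], [0, 0, 0]]
    - [[0, 0, 0], [0, 0, 0]]
    - [[0, 0, 0], [0, 0, 0]]

```text
time_s: 21.9
tool_pos: [0.5194, -0.0697, 0.0895]
tool_rot: [-90.0, -0.0, 111.2]
force: [-0.6, 0.3, -1.5]
grip_width: 0.064
```

```bash
python3 - <<'E'
from wl import *
d=look('D3',['bar_a'])
p,r,o=cur();print(np.round(p*1000,1),np.round(r,1),np.round(o['force'],1),o['grip_width'])
k=d['cal'];O=np.ones((384,512));V=O.copy();V[255:]=0
S=[]
try:
    pb,f=fitv(k,near(d,'bar_a',(256,180)),O,[BROAD],(.4883,-.0806,np.radians(111)),.052);print('B',np.round(pb*1000,1),np.degrees(pb[2]),f);S.append((BROAD,pb,.052))
    for dz in(.007,.0085,.010):
        pd,f=fitv(k,near(d,'bar_a',(256,238)),V,[NARROW],(.521,-.068,np.radians(111)),p[2]-dz);c,s=np.cos(pb[2]),np.sin(pb[2]);e=(pd-pb)[:2]*1000
        print('D',dz,np.round(pd*1000,1),round(np.degrees(pd[2]),1),round(f,4),'rel B',e@[c,s],e@[-s,c])
    S.append((NARROW,pd,p[2]-.0085))
except Exception as ex: print(ex)
draw(d,'wD3',S)
E
```

```text
t 21.9 pos [519.4 -69.7  89.5] rot [-90.   -0.  111.2]
bar_a [(0.76, [253, 177], 5585), (0.72, [254, 243], 4871), (0.56, [234, 212], 412), (0.55, [277, 215], 341)]
[519.9 -70.   90.1] [-90.    0.  111.2] [ 0.4 -0.1 -1.2] 0.06374964891747874
B [ 488.6  -80.6 1954. ] 111.95386318891939 0.011452973342564305
D 0.007 [ 521.3  -68.5 1947.2] 111.6 0.0171 rel B -1.0564670690505522 -34.795538268645615
D 0.0085 [ 521.7  -68.3 1943.2] 111.3 0.0099 rel B -0.9885902097812636 -35.348718671057284
D 0.01 [ 522.3  -68.1 1943.9] 111.4 0.0052 rel B -1.066633234992307 -35.94401167475715
```

View pics/wD3.png

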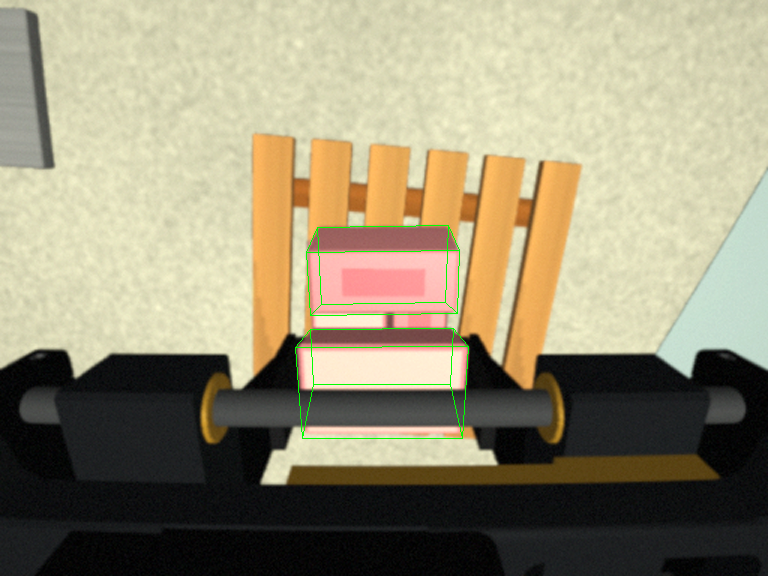

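>>> carry_out:
  targets:
    - [[1, 6, 0], [0, 0, 0]]
    - [[0, 9, 0], [0, 0, 0]]
    - [[0, 6, 0], [0, 0, 0]]
    - [[0, 3, 0], [0, 0, 0]]
    - [[0, 0, 0], [0, 0, 0]]
    - [[0, 1, 0], [0, 0, 0]]
    - [[0, 0, 0], [0, 0, 0]]

```text
time_s: 22.7
tool_pos: [0.5192, -0.0692, 0.0648]
tool_rot: [-90.0, 0.0, 111.2]
force: [0.4, 0.4, -0.8]
grip_width: 0.064
```

>>> carry_out:
  targets:
    - [[0, 1, 0], [0, 0, 0]]
    - [[0, 0, 0], [0, 0, 0]]

```text
time_s: 22.9
tool_pos: [0.5191, -0.0693, 0.0637]
tool_rot: [-90.0, 0.0, 111.2]
force: [0.7, 0.5, -0.7]
grip_width: 0.064
```

>>> carry_out:
  targets:
    - [[0, 1, 0], [0, 0, 0]]
    - [[0, 0, 0], [0, 0, 0]]

```text
time_s: 23.1
tool_pos: [0.5189, -0.0692, 0.0626]
tool_rot: [-90.0, 0.0, 111.2]
force: [-0.1, -0.1, 0.1]
grip_width: 0.0635
```

>>> carry_out:
  targets:
    - [[0, 0.7, 0], [0, 0, 0]]
    - [[0, 0, 0], [0, 0, 0]]

```text
time_s: 23.3
tool_pos: [0.5189, -0.0692, 0.0619]
tool_rot: [-90.0, -0.0, 111.2]
force: [-0.0, 0.2, -0.8]
grip_width: 0.0639
```

>>> carry_out:
  targets:
    - [[0, 1, 0], [0, 0, 0]]
    - [[0, 0, 0], [0, 0, 0]]

```text
time_s: 23.5
tool_pos: [0.5189, -0.0692, 0.0608]
tool_rot: [-90.0, -0.0, 111.2]
force: [-0.3, 0.7, -0.3]
grip_width: 0.0639
```

>>> carry_out:
  targets:
    - [[0, 0.7, 0], [0, 0, 0]]
    - [[0, 0, 0], [0, 0, 0]]

```text
time_s: 23.7
tool_pos: [0.5191, -0.0692, 0.0604]
tool_rot: [-90.0, 0.0, 111.2]
force: [-0.7, -0.2, 2.1]
grip_width: 0.0634
```

>>> carry_out:
  targets:
    - [[0, 0.5, 0], [0, 0, 0]]
    - [[0, 0, 0], [0, 0, 0]]

```text
time_s: 23.9
tool_pos: [0.5191, -0.0692, 0.0604]
tool_rot: [-90.0, 0.0, 111.2]
force: [-2.3, -0.6, 5.8]
grip_width: 0.0638
```

>>> carry_out:
  targets:
    - [[0, -0.5, 0], [0, 0, 0]]
    - [[0, 0, 0], [0, 0, 0]]
  jaw: 0.9

```text
time_s: 24.1
tool_pos: [0.5192, -0.0692, 0.0603]
tool_rot: [-90.0, 0.0, 111.2]
force: [0.3, 0.7, -0.6]
grip_width: 0.0726
```

>>> carry_out:
  targets:
    - [[0, -6, 0], [0, 0, 0]]
    - [[0, -20, 0], [0, 0, 0]]
    - [[0, -40, 0], [0, 0, 0]]
    - [[0, -30, 0], [0, 0, 0]]
    - [[0, 0, 0], [0, 0, 0]]
    - [[0, 0, 0], [0, 0, 0]]
  jaw: 1

```text
time_s: 24.7
tool_pos: [0.5193, -0.0695, 0.1568]
tool_rot: [-90.0, 0.1, 111.2]
force: [-0.3, 0.4, -1.2]
grip_width: 0.0867
```

```bash
python3 - <<'E'
from wl import *
d=look('D4',['bar_a'])
k=d['cal'];O=np.ones((384,512));V=O.copy();V[255:]=0
pb,f=fitv(k,near(d,'bar_a',(256,165)),O,[BROAD],(.4883,-.0806,np.radians(111)),.052);print('B',np.round(pb*1000,1),np.degrees(pb[2]),f)
pd,f=fitv(k,near(d,'bar_a',(256,205)),V,[NARROW],(.521,-.068,np.radians(111)),.052);print('D',np.round(pd*1000,1),np.degrees(pd[2]),f)
c,s=np.cos(pb[2]),np.sin(pb[2]);e=(pd-pb)[:2]*1000;print('rel B',e@[c,s],e@[-s,c])
draw(d,'wD4',[(BROAD,pb,.052),(NARROW,pd,.052)])
show((489,-332,150,107.),(489,-332,150,17.))
E
```

```text
t 24.7 pos [519.3 -69.5 156.8] rot [-9.000e+01  1.000e-01  1.112e+02]
bar_a [(0.74, [253, 201], 2944), (0.64, [254, 160], 3049), (0.53, [220, 184], 15)]
B [ 487.9  -80.7 1957.9] 112.17881139819426 0.0034713067497761717
D [ 521.   -67.7 1939.8] 111.14120873850538 0.012531098817808641
rel B -0.4394865001269406 -35.5675993027914
t 24.8 pos [518.2 -69.3 155.3] rot [-89.9  -0.  111.2] w 86.9
8 [[[-14,0,8],[0,0,0]],[[-31,1,16],[0,1,0]],[[-36,1,18],[0,0,0]],[[-37,1,18],[0,1,0]],[[-36,0,17],[0,1,0]],[[-37,1,17],[0,0,0]],[[-32,1,15],[0,1,0]],[[-15,0.5,6],[0,0.2,0]]] -> [ 489.2 -332.1  149.8] 107.0
13 [[[0,0,0],[0,3,0]],[[0,0,0],[0,7,0]],[[0,0,0],[0,8,0]],[[0,0,0],[0,7,0]],[[0,0,0],[0,8,0]],[[0,0,0],[0,8,0]],[[0,0,0],[0,8,0]],[[0,0,0],[0,8,0]],[[0,0,0],[0,8,0]],[[0,0,0],[0,7,0]],[[0,0,0],[0,8,0]],[[0,0,0],[0,7,0]],[[0,0,0],[0,3,0]]] -> [ 489.2 -332.1  149.8] 17.0
```

View pics/wD4.png

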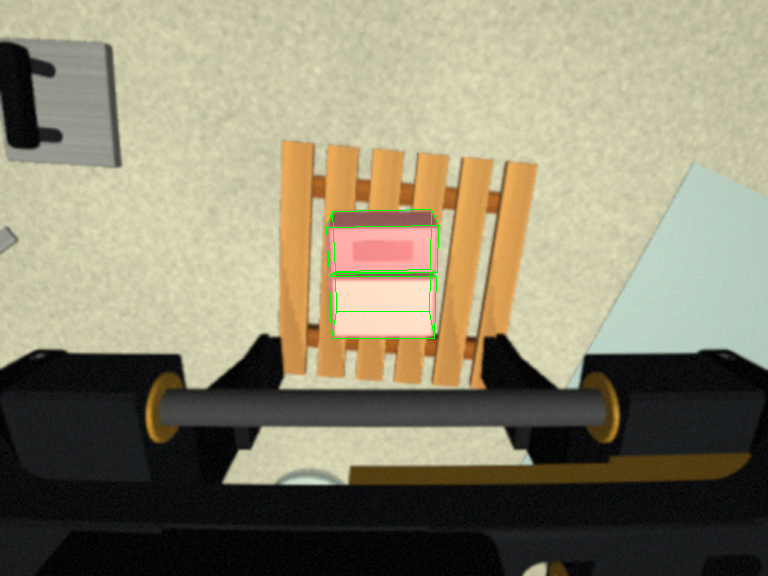

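```bash
python3 - <<'E'
from wl import *
show((505,-200,155,19.),(489,-332,130,-73.),start=(519,-69.5,156,111.2))
E
```

```text
14 [[[-4,0,2],[0,3,0]],[[-8,0,4],[0,6,0]],[[-10,0,3],[0,8,0]],[[-10,0,2],[0,7,0]],[[-11,0,0],[0,7,0]],[[-10,0,0],[0,8,0]],[[-10,1,-2],[0,7,0]],[[-10,0,-4],[0,7,0]],[[-10,0,-4],[0,8,0]],[[-8,0,-6],[0,7,0]],[[-8,0,-7],[0,8,0]],[[-7,0,-8],[0,7,0]],[[-5,0,-7],[0,6,0]],[[-2.5,0,-4],[0,3.2,0]]] -> [ 504.8 -200.   155. ] 19.0
13 [[[-2,1,-4],[0,3,0]],[[-4,2,-9],[0,7,0]],[[-3,2,-11],[0,8,0]],[[-1,2,-12],[0,8,0]],[[0,2,-11],[0,8,0]],[[1,2,-12],[0,8,0]],[[3,3,-11],[0,8,0]],[[5,2,-10],[0,8,0]],[[6,2,-10],[0,8,0]],[[8,2,-9],[0,8,0]],[[8,2,-8],[0,8,0]],[[9,2,-5],[0,7,0]],[[3.5,1,-2.5],[0,3,0]]] -> [ 488.7 -331.8  130. ] -73.0
```

>>> carry_out:
  targets:
    - [[-4, 0, 2], [0, 3, 0]]
    - [[-8, 0, 4], [0, 6, 0]]
    - [[-10, 0, 3], [0, 8, 0]]
    - [[-10, 0, 2], [0, 7, 0]]
    - [[-11, 0, 0], [0, 7, 0]]
    - [[-10, 0, 0], [0, 8, 0]]
    - [[-10, 1, -2], [0, 7, 0]]
    - [[-10, 0, -4], [0, 7, 0]]
    - [[-10, 0, -4], [0, 8, 0]]
    - [[-8, 0, -6], [0, 7, 0]]
    - [[-8, 0, -7], [0, 8, 0]]
    - [[-7, 0, -8], [0, 7, 0]]

```text
time_s: 26.0
tool_pos: [0.5057, -0.1865, 0.1536]
tool_rot: [-89.9, 0.1, 27.9]
force: [-0.5, -0.3, -0.7]
grip_width: 0.0868
```

>>> carry_out:
  targets:
    - [[-5, 0, -7], [0, 6, 0]]
    - [[-2.5, 0, -4], [0, 3.2, 0]]
    - [[-2, 1, -4], [0, 3, 0]]
    - [[-4, 2, -9], [0, 7, 0]]
    - [[-3, 2, -11], [0, 8, 0]]
    - [[-1, 2, -12], [0, 8, 0]]
    - [[0, 2, -11], [0, 8, 0]]
    - [[1, 2, -12], [0, 8, 0]]
    - [[3, 3, -11], [0, 8, 0]]
    - [[5, 2, -10], [0, 8, 0]]
    - [[6, 2, -10], [0, 8, 0]]
    - [[8, 2, -9], [0, 8, 0]]

```text
time_s: 27.2
tool_pos: [0.4912, -0.3057, 0.1333]
tool_rot: [-90.1, 0.2, -55.3]
force: [-1.0, 0.6, 0.3]
grip_width: 0.0869
```

>>> carry_out:
  targets:
    - [[8, 2, -8], [0, 8, 0]]
    - [[9, 2, -5], [0, 7, 0]]
    - [[3.5, 1, -2.5], [0, 3, 0]]
    - [[0, 0, 0], [0, 0, 0]]
    - [[0, 0, 0], [0, 0, 0]]

```text
time_s: 27.7
tool_pos: [0.4883, -0.3308, 0.129]
tool_rot: [-90.1, 0.1, -72.9]
force: [-0.7, -0.5, 0.1]
grip_width: 0.0869
```

```bash
python3 - <<'E'
from wl import *
d=look('P',['press','press_handle'])
p,r,o=cur();print(np.round(p*1000,1),np.round(r,1),np.round(o['force'],1),np.round(o['qpos'],0))
k=d['cal'];O=np.ones((384,512));V=O.copy();V[225:]=0
pp,f=fitv(k,near(d,'press',(256,190)),V,[PLATE,HANDLE],(.4886,-.3322,np.radians(17)),0);print(np.round(pp*1000,1),np.degrees(pp[2]),f)
draw(d,'wP',[(PLATE,pp,0),(HANDLE,pp,0)])
E
```

```text
t 27.7 pos [ 488.3 -330.8  129. ] rot [-90.1   0.1 -72.9]
press [(0.77, [257, 187], 6007), (0.57, [303, 296], 1392), (0.5, [178, 317], 116)]
press_handle [(0.66, [258, 187], 6048), (0.6, [300, 297], 1388), (0.56, [173, 319], 174)]
[ 488.8 -330.8  130. ] [-90.    0.  -72.9] [ 0.9  0.8 -0.2] [ 56.  17. -28.  98.   9.  67. -48.]
[ 486.1 -334.5  296.4] 16.98250685652941 0.0033248402100288944
```

View pics/wP.png

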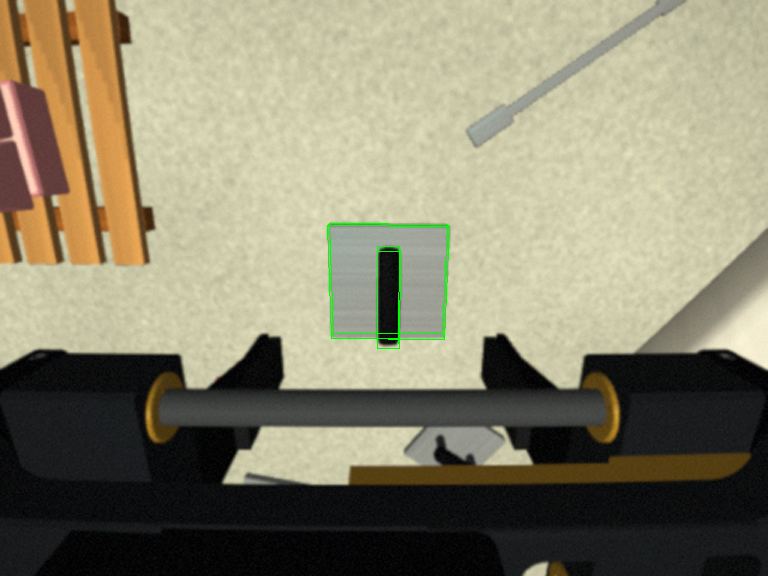

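>>> carry_out:
  targets:
    - [[3, 20, -2.5], [0, 0, 0]]
    - [[0, 32, 0], [0, 0, 0]]
    - [[0, 32, 0], [0, 0, 0]]
    - [[0, 18, 0], [0, 0, 0]]
    - [[0, 5, 0], [0, 0, 0]]
    - [[0, 0, 0], [0, 0, 0]]

```text
time_s: 28.45
tool_pos: [0.4871, -0.3347, 0.0229]
tool_rot: [-90.0, 0.1, -72.9]
force: [0.2, 0.4, 0.3]
grip_width: 0.0869
```

>>> carry_out:
  targets:
    - [[0, 0, 0], [0, 0, 0]]
    - [[0, 0, 0], [0, 0, 0]]
    - [[0, 0, 0], [0, 0, 0]]
    - [[0, 0, 0], [0, 0, 0]]
    - [[0, 0, 0], [0, 0, 0]]
    - [[0, 0, 0], [0, 0, 0]]
    - [[0, 0, 0], [0, 0, 0]]
  jaw: 0.1
  squeeze: 40

```text
time_s: 29.15
tool_pos: [0.4872, -0.3352, 0.0233]
tool_rot: [-90.0, -0.0, -73.0]
force: [-0.5, -0.5, 0.0]
grip_width: 0.0391
```

>>> carry_out:
  targets:
    - [[0, 0, 0], [0, 0, 0]]
    - [[0, 0, 0], [0, 0, 0]]
    - [[0, 0, 0], [0, 0, 0]]
    - [[0, 0, 0], [0, 0, 0]]
    - [[0, 0, 0], [0, 0, 0]]
    - [[0, 0, 0], [0, 0, 0]]
    - [[0, 0, 0], [0, 0, 0]]

```text
time_s: 29.85
tool_pos: [0.4872, -0.3351, 0.0232]
tool_rot: [-90.0, -0.0, -73.0]
force: [-0.8, -0.8, -0.6]
grip_width: 0.014
```

```bash
python3 - <<'E'
from wl import *
p,r,o=cur();print(o['time_s'],np.round(p*1000,1),np.round(r,1),np.round(o['force'],1),o['grip_width'])
show((505,-73.5,165,-68.6),start=(487.2,-335,123,-73))
E
```

```text
29.85 [ 487.2 -335.1   23.2] [-90.  -0. -73.] [-0.8 -0.8 -0.6] 0.013966782409648638
8 [[[-15,-3,6],[0,0,0]],[[-32,-5,12],[0,-1,0]],[[-38,-7,15],[0,-1,0]],[[-37,-6,16],[0,0,0]],[[-37,-6,15],[0,-1,0]],[[-37,-7,17],[0,-1,0]],[[-31,-5,14],[0,0,0]],[[-14.5,-3,7],[0,-0.4,0]]] -> [505.  -73.4 165. ] -68.6
```

>>> carry_out:
  targets:
    - [[0, 0, 0], [0, 0, 0]]
    - [[0, -5, 0], [0, 0, 0]]
    - [[0, -20, 0], [0, 0, 0]]
    - [[0, -35, 0], [0, 0, 0]]
    - [[0, -40, 0], [0, 0, 0]]
    - [[0, 0, 0], [0, 0, 0]]

```text
time_s: 30.45
tool_pos: [0.4906, -0.3369, 0.1289]
tool_rot: [-89.7, -0.5, -73.0]
force: [1.3, -0.4, -4.2]
grip_width: 0.0137
```

>>> carry_out:
  targets:
    - [[-15, -3, 6], [0, 0, 0]]
    - [[-32, -5, 12], [0, -1, 0]]
    - [[-38, -7, 15], [0, -1, 0]]
    - [[-37, -6, 16], [0, 0, 0]]
    - [[-37, -6, 15], [0, -1, 0]]
    - [[-37, -7, 17], [0, -1, 0]]
    - [[-31, -5, 14], [0, 0, 0]]
    - [[-14.5, -3, 7], [0, -0.4, 0]]
    - [[0, 0, 0], [0, 0, 0]]
    - [[0, 0, 0], [0, 0, 0]]

```text
time_s: 31.45
tool_pos: [0.504, -0.0743, 0.164]
tool_rot: [-90.1, 0.0, -68.6]
force: [-0.7, -0.2, -4.5]
grip_width: 0.0136
```

```bash
python3 - <<'E'
from wl import *
d=look('P2',['press','bar_a'])
p,r,o=cur();print(np.round(p*1000,1),np.round(r,1),np.round(o['force'],1),o['grip_width'])
k=d['cal'];O=np.ones((384,512));V=O.copy();V[225:]=0
try:
    pp,f=fitv(k,near(d,'press',(256,220)),V,[PLATE,HANDLE],(.505,-.0735,np.radians(21.4)),p[2]-.0232);print(np.round(pp*1000,1),np.degrees(pp[2]),f)
except Exception as e: print(e); pp=(.505,-.0735,np.radians(21.4))
draw(d,'wP2',[(PLATE,pp,p[2]-.0232),(HANDLE,pp,p[2]-.0232),(BROAD,(.488,-.0807,np.radians(111.5)),.052),(NARROW,(.521,-.0677,np.radians(111.2)),.052)])
im=env.read_camera('scene');cv2.imwrite('pics/s2.png',cv2.resize(im[90:330,120:440,::-1],(800,600),interpolation=cv2.INTER_CUBIC))
E
```

```text
t 31.45 pos [504.  -74.3 164. ] rot [-90.1   0.  -68.6]
press [(0.62, [255, 206], 9048)]
bar_a [(0.97, [254, 163], 616), (0.78, [234, 156], 181), (0.63, [275, 152], 222), (0.61, [500, 186], 289)]
[504.3 -75.4 164.4] [-90.1   0.  -68.8] [ 0.  -0.3 -5.5] 0.01376471660321215
[503.1 -73.9 374.9] 21.480789785213943 0.005109326160477603
```

View pics/wP2.png

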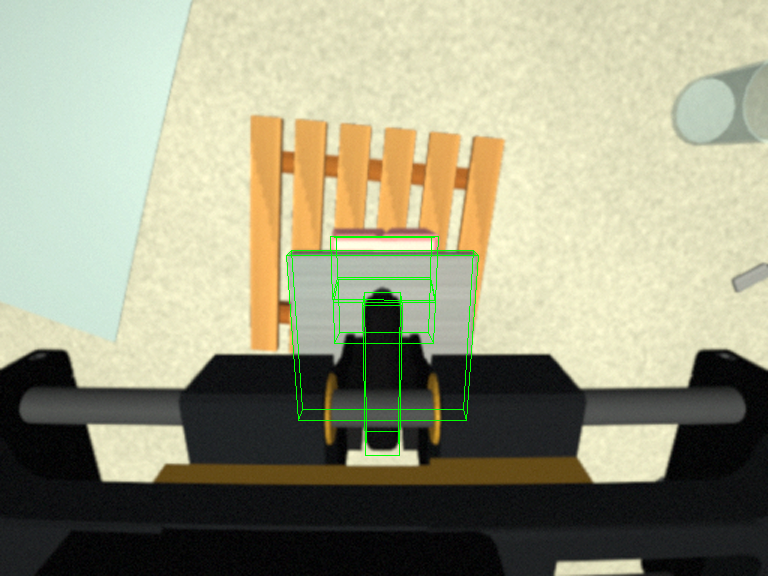

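View pics/s2.png

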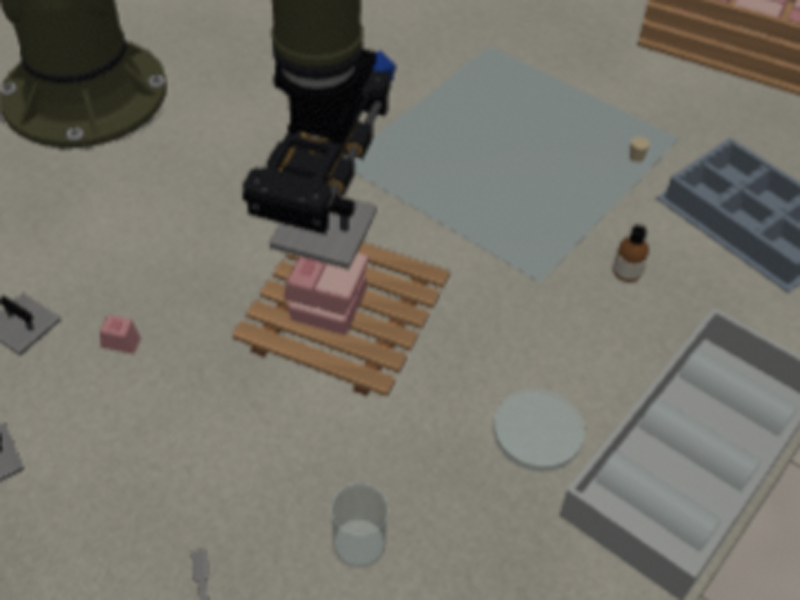

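The camera view shows the held plate centred over the block, with the handle at (382,370). The block's far edge at row 237 matches the predicted position. Next I'll lower it.

>>> carry_out:
  targets:
    - [[0, 8, 1], [0, 0, 0]]
    - [[0, 14, 0], [0, 0, 0]]
    - [[0, 14, 0], [0, 0, 0]]
    - [[0, 9, 0], [0, 0, 0]]
    - [[0, 5, 0], [0, 0, 0]]
    - [[0, 2, 0], [0, 0, 0]]
    - [[0, 0, 0], [0, 0, 0]]
    - [[0, 0, 0], [0, 0, 0]]

```text
time_s: 32.45
tool_pos: [0.5064, -0.0732, 0.1137]
tool_rot: [-90.0, -0.0, -68.6]
force: [0.0, -0.3, -5.0]
grip_width: 0.0134
```

>>> carry_out:
  targets:
    - [[0, 1, 0], [0, 0, 0]]
    - [[0, 0, 0], [0, 0, 0]]
    - [[0, 1, 0], [0, 0, 0]]
    - [[0, 0, 0], [0, 0, 0]]

```text
time_s: 32.85
tool_pos: [0.5059, -0.0732, 0.1112]
tool_rot: [-90.0, -0.0, -68.6]
force: [-0.0, 0.8, -5.9]
grip_width: 0.0134
```

>>> carry_out:
  targets:
    - [[0, 1, 0], [0, 0, 0]]
    - [[0, 0, 0], [0, 0, 0]]

```text
time_s: 33.05
tool_pos: [0.5059, -0.0731, 0.1101]
tool_rot: [-90.0, 0.0, -68.6]
force: [-0.8, 0.7, -4.6]
grip_width: 0.0137
```

>>> carry_out:
  targets:
    - [[0, 0.7, 0], [0, 0, 0]]
    - [[0, 0, 0], [0, 0, 0]]

```text
time_s: 33.25
tool_pos: [0.5059, -0.0732, 0.1095]
tool_rot: [-90.0, 0.0, -68.6]
force: [-0.6, 0.2, -5.6]
grip_width: 0.0135
```

>>> carry_out:
  targets:
    - [[0.5, 0, -1], [0, 0, 0]]
    - [[0, 1, 0], [0, 0, 0]]
    - [[0, 0, 0], [0, 0, 0]]

```text
time_s: 33.55
tool_pos: [0.5051, -0.074, 0.1084]
tool_rot: [-90.0, 0.0, -68.6]
force: [1.0, 0.5, -5.1]
grip_width: 0.0134
```

>>> carry_out:
  targets:
    - [[0, 0.7, 0], [0, 0, 0]]
    - [[0, 0, 0], [0, 0, 0]]

```text
time_s: 33.75
tool_pos: [0.5052, -0.074, 0.1078]
tool_rot: [-90.0, 0.0, -68.6]
force: [0.2, -0.3, -4.8]
grip_width: 0.0137
```

>>> carry_out:
  targets:
    - [[0, 0.7, 0], [0, 0, 0]]
    - [[0, 0, 0], [0, 0, 0]]

```text
time_s: 33.95
tool_pos: [0.5054, -0.074, 0.1073]
tool_rot: [-90.0, -0.0, -68.6]
force: [0.4, 0.4, -4.2]
grip_width: 0.0138
```

>>> carry_out:
  targets:
    - [[0, 0.7, 0], [0, 0, 0]]
    - [[0, 0, 0], [0, 0, 0]]

```text
time_s: 34.15
tool_pos: [0.5054, -0.074, 0.1072]
tool_rot: [-90.0, -0.0, -68.6]
force: [-3.1, -0.4, 2.1]
grip_width: 0.0138
```

>>> carry_out:
  targets:
    - [[0, 0.7, 0], [0, 0, 0]]
    - [[0, 0, 0], [0, 0, 0]]

```text
time_s: 34.35
tool_pos: [0.5055, -0.074, 0.1072]
tool_rot: [-90.0, -0.1, -68.6]
force: [-4.7, 0.8, 8.0]
grip_width: 0.0138
```

>>> carry_out:
  targets:
    - [[0, -0.7, 0], [0, 0, 0]]
    - [[0, 0, 0], [0, 0, 0]]

```text
time_s: 34.55
tool_pos: [0.5054, -0.074, 0.1072]
tool_rot: [-90.0, -0.0, -68.6]
force: [-4.7, 0.1, 5.8]
grip_width: 0.0136
```

>>> carry_out:
  targets:
    - [[0, 0, 0], [0, 0, 0]]
    - [[0, 0, 0], [0, 0, 0]]
    - [[0, 0, 0], [0, 0, 0]]
    - [[0, 0, 0], [0, 0, 0]]
    - [[0, 0, 0], [0, 0, 0]]
  jaw: 0.5

```text
time_s: 35.05
tool_pos: [0.5053, -0.074, 0.1064]
tool_rot: [-90.0, -0.0, -68.6]
force: [0.3, 0.5, -0.1]
grip_width: 0.0413
```

>>> carry_out:
  targets:
    - [[0, -5, 0], [0, 0, 0]]
    - [[0, -15, 0], [0, 0, 0]]
    - [[0, -30, 0], [0, 0, 0]]
    - [[0, -35, 0], [0, 0, 0]]
    - [[0, -30, 0], [0, 0, 0]]
    - [[0, 0, 0], [0, 0, 0]]
    - [[0, 0, 0], [0, 0, 0]]

```text
time_s: 35.75
tool_pos: [0.5058, -0.074, 0.2229]
tool_rot: [-89.9, -0.1, -68.6]
force: [-0.3, 0.4, -0.5]
grip_width: 0.0437
```

```bash
python3 - <<'E'
from wl import *
d=look('P3',['press'])
k=d['cal'];O=np.ones((384,512));V=O.copy();V[225:]=0
pp,f=fitv(k,near(d,'press',(256,190)),V,[PLATE,HANDLE],(.505,-.0735,np.radians(21.4)),.084);print(np.round(pp*1000,1),np.degrees(pp[2]),f)
draw(d,'wP3',[(PLATE,pp,.084),(HANDLE,pp,.084)])
im=env.read_camera('scene');cv2.imwrite('pics/s3.png',cv2.resize(im[150:270,190:350,::-1],(800,600),interpolation=cv2.INTER_CUBIC))
E
```

```text
t 35.75 pos [505.8 -74.  222.9] rot [-89.9  -0.1 -68.6]
press [(0.85, [253, 185], 5793)]
[505.5 -72.9 370.9] 21.25112806546609 0.004603798361201693
```

View pics/wP3.png

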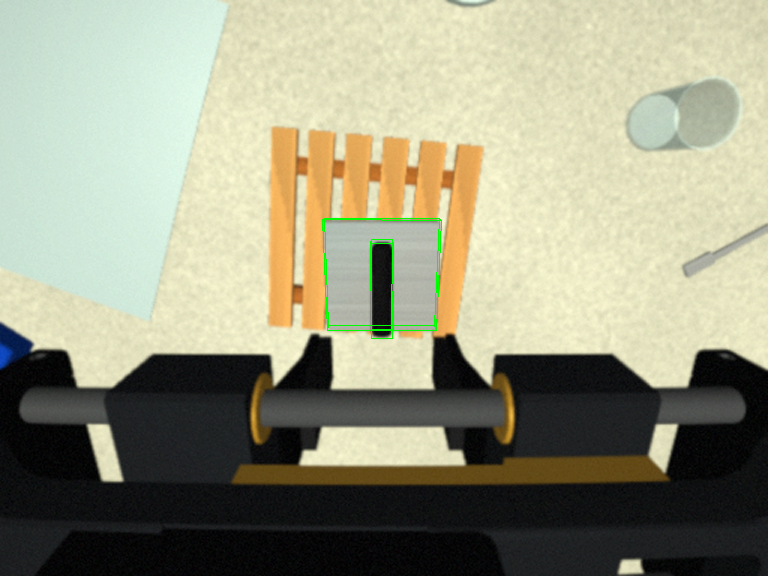

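View pics/s3.png

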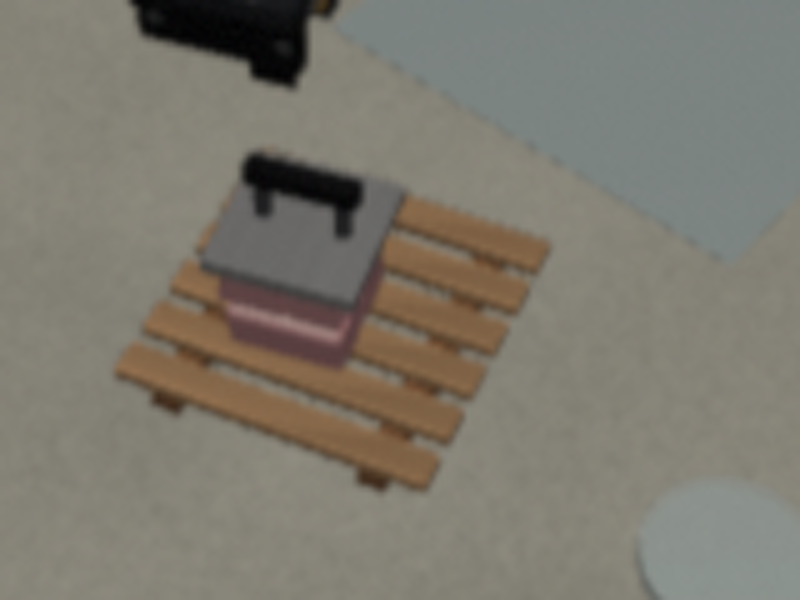

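```bash
python3 -c "
from cell import env
o=env.get_obs();print(o['time_s'],o['force']);print(env.sign_off())"
```

```text
35.9 [ 0.88706645 -1.04158284  0.20348914]
the job is handed in; nothing more can be done
None
```

The block is built and the press plate sits on top of it. I handed the job in at 35.9 s; the hand-in gives no verdict, so the result below rests on my own camera and force checks.

- **Lower layer:** I set a narrow-face bar beside bar A on the rack, 36.3 mm between middles (limit 41), with ends flush to 0.1 mm.
- **Upper layer:** The broad-face bar and the other narrow-face bar lie crosswise on top. They are 35.6 mm between middles, with ends flush to 0.4 mm and about 1° off parallel. The layers cross at about 90°.
- **Press plate:** The plate I used is the largest of the three, and its outline fitted 84 mm. It was lowered until it touched, then released. It measures 16–19 mm in plan from each bar's middle (limit 29) and about 0.2° off square.
- **Final state:** The gripper is clear, about 115 mm above where it released the plate. In the last wrist and scene pictures the plate looks level and the bystanders in view look undisturbed.

**Limits of the checks:**
- Once the plate was on, I did not fit the poses of the bars under it again, because they were mostly hidden. Their figures come from just before.
- Both layers have gaps of about 2 mm rather than full contact.
- The first coarse fit from the overhead camera put bar A's angle about 4° off the wrist camera's. I used the wrist camera's value.

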